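# Everything to its place on the hall console

### The job

Tidy the hall console so that every thing is in its own place: the black earbuds case flat, right side up and centred on the round wooden charging pad; the steel flashlight lying fully down in both vees of the grey cradle, midway along it; the car key in the green cover flat, right side up and centred in the white outline on the green mat, lengthwise along it; and the sanitiser bottle standing in the middle of the round glass coaster. Set each thing down rather than letting it drop, never tip the bottle over, and leave the potted succulent and the mint tin where they stand.

Things in the scene. Friction and masses are not known exactly. Their poses are not given: they have to be found in the camera images.
- earbuds_case: Loose black earbuds case, a rounded box 60 (x) x 46 (y) x 26 (z) mm with a thin grey seam. Origin: centre of its underside; z up.
- flashlight: Loose stainless steel pocket flashlight, lying; a 24 mm round tube with dark bands, 124 mm long over its two eight-sided end caps (24 mm across flats, each 12 mm long). Origin: on the tube's axis at mid-length, 12 mm above what it lies on; x runs along the tube towards the pale lens. Either way round will do in the cradle.
- car_key: Loose car key in a bright green silicone cover, a stiff rounded slab 76 (x) x 40 (y) x 16 (z) mm with black button dots on its top. Origin: centre of its underside; x lengthwise, z up. Either way round will do on the mat.
- sanitiser: Loose empty hand sanitiser bottle, standing: clear straight cylinder 40 mm in diameter from the foot to 70 mm up, then a blue collar 26 mm in diameter and a blue push head (22 mm in diameter, top at 96 mm) whose spout points along its x and ends 28 mm from the axis. Origin: centre of its underside; z up.
- charging_pad: Target: round wooden charging pad, 110 mm in diameter, 10 mm thick, with a dark inlaid ring. Origin: centre of its underside; its top is 10 mm above that. It is fixed to the table top and does not move.
- coaster: Target: round bluish glass coaster with a steel edge, 100 mm in diameter, 6 mm thick. Origin: centre of its underside; its top is 6 mm above that. It is fixed to the table top and does not move.
- key_mat: Target: dark green rectangular mat, 110 (x) x 74 (y) x 6 (z) mm, with a white oblong outline 88 x 53 mm in its middle, long side along x. Origin: centre of its underside; its top is 6 mm above that. It is fixed to the table top and does not move.
- cradle: Target: grey flashlight cradle: base plate 100 (x) x 50 (y) x 5 (z) mm with two upward-open 90 degree vee supports, each 8 mm thick, at 36 mm either side of the middle along x, up to 34 mm high and 44 mm wide; the 64 mm between them is open for fingers. Origin: centre of its underside; x is the line along which the flashlight lies. The flashlight's axis rests 32 mm above the origin. It is fixed to the table top and does not move.
- succulent: Bystander, loose: small succulent in a terracotta pot, 54 mm in diameter, 65 mm high. Origin: centre of its underside.
- mint_tin: Bystander, loose: round copper-coloured mint tin, 61 mm in diameter, 22 mm high. Origin: centre of its underside.

How it is judged:
By the outcome, as a careful person would: the job done as asked, in the order asked, and still so for the second after the job is handed in, with the robot touching nothing.
It also fails if it takes over 118 s, if anything falls off the work surface, if the arm or the gripper's body presses on something with over 40 N, if the wrist force passes 120 N, or if a joint passes its speed limit or range.

### The arm

A 6-joint arm with a two-finger parallel gripper is mounted at the origin on the work surface. World frame = base frame: x ahead of the robot, y to its left, z up, the work surface at z = 0. Lengths are in mm, angles in rad, forces in N, time in s.
With the tool pointing down it reaches from about 275 to 750 mm from the base axis. Payload 10.2 kg.
Tool frame: the origin (TCP) lies at the very end of the fingers, on their centre line; the grasp point (between the pads) lies 19 mm behind it (ctrl.pinch_z is the distance from the TCP to the grasp point, in mm); y points along the fingers, z is the direction in which the jaws open and shut, and the axes are right-handed (so a half turn about y gives the same grasp; the last joint's range is limited). The gripper opens to 85 mm and grips with 20 to 120 N. Pads are 22 mm wide; open, the fingers measure 114 mm over their backs; the gripper's body (76 mm by 85 mm) begins 54 mm behind the grasp point. The pads swing forward as they close: fully open they stand 13 mm farther back than shut.
Start: joints at [-1.515, 0.313, 1.498, -0, 1.331, -0.223], TCP at [144.468, -504.737, 197.194] pointing down, gripper open.
Joint ranges: [-2.94, 2.94], [-0.97, 2.17], [0.19, 2.56], [-1.23, 4.37], [0.02, 3.11], [-2.88, 2.88]. Speed limits (rad/s): [2.39, 2.39, 3.01, 3.14, 3.14, 3.14].

### API

Orientations are given as a unit quaternion [w, x, y, z].
In Python, from rig import sense, eyes, ctrl gives the robot as it stands. The module is installed in compiled form; this text tells all that it offers.
- The arm moves only by the shell command python3 -m handwheel 'ROWS' [FORCE]. ROWS is JSON, a list of rows, each an object of numbers: "grip": the finger opening in mm, from 0 to 85.4; "tx", "ty", "tz": the shift along the tool's x, y, z in mm; "wx", "wy", "wz": the turn, a rotation vector about the tool's x, y, z in rad. In form: [{"grip": .., "tx": .., "ty": .., "tz": .., "wx": .., "wy": .., "wz": ..}, ...]. A call has 1 to 10 rows; each row shifts and turns the commanded pose from where the row before left it, along the tool's axes as they then stand; what a row does not reach is not made up. A row lasts 1/12 s, in which the tool goes at most 41.7 mm and 7.16 degrees, less where a joint would pass 70% of its speed; a pose out of reach is approached as far as the arm can. A call is refused whole if a number of a shift passes 41.7 or a number of a turn 0.125, either way. A call with a gripper value outside its range is refused whole. The fingers move at their own pace and stop on an object; FORCE is the grip in N (left out, the last holds). Time passes only in rows, so rows that do not move let the fingers close. It gives the time, the measured TCP pose, the force and the opening at its end, in the units of the state.
- sense(): the state, without advancing time (a new reading comes with each control period).
- eyes.capture(name): name is "scene" or "top" or "wrist"; returns a dict with "pixels" (420x560x3 uint8, red, green, blue), "mtx" (3x3 intrinsics, pixels), "R" (3x3) and "t" (3): a world point X has camera coordinates R X + t. Camera axes: x right, y down, z forward; pixel columns grow to the right and rows downward; lengths in mm; the calibration is good to about 2 mm. A picture is of the moment at which its call begins. There is no depth.
- ctrl.finish_job(): hands the job in, once; it reports no verdict.
The state is a dict: "time_s": time; "joints": joint angles; "dq": joint speeds; "tau": joint torques, N m; "eef_pos": TCP position; "ee_rot": TCP orientation; "force": force on the tool from outside, world axes, zero at the start; "wrist_torque": the same for the moment, N m; "grip_width": opening from 0.0 (shut) to 1.0 (fully open).
Only numpy, scipy, OpenCV 4.12 (cv2) and the standard library are available. Lean on these libraries where they do the work, as an engineer would, in place of code of your own. Each camera call takes 0.05 s, during which the arm holds its last target.

## Working session

There is one attempt and no reset: what is moved stays moved. The work goes in short steps, Python scripts to look and compute and a shell command to move; the robot and the scene stay as the last step left them, time stands still between calls to the robot, and variables do not carry over. Pictures are saved under pics/ and viewed, and the job is handed in when it is done.

```bash
mkdir -p pics; ls
python3 - <<'E'
from rig import sense, eyes, ctrl
import cv2
print(sense(), ctrl.pinch_z)
for n in ["scene","top","wrist"]:
    c=eyes.capture(n); cv2.imwrite(f"pics/{n}0.png",c["pixels"][:,:,::-1]); print(n,c["mtx"].tolist(),c["R"].tolist(),c["t"].tolist())
E
```

```text
pics
{'time_s': 0.0, 'joints': array([-1.51539060e+00,  3.13462157e-01,  1.49844549e+00, -5.24358785e-06,
        1.33099334e+00, -2.23382195e-01]), 'dq': array([-0.00026954,  0.00133171, -0.00048691, -0.00025648, -0.00017285,
       -0.00128335]), 'tau': array([ 6.48835648e-04, -4.12269115e+01, -2.59739631e+01, -1.53722344e-04,
        4.18416443e-03,  2.11923339e-05]), 'eef_pos': array([ 144.45374043, -504.42158137,  196.62571951]), 'ee_rot': array([ 0.09828495, -0.09821093,  0.70070899, -0.69978682]), 'force': array([-0.58301961,  1.21419209, -0.49451584]), 'wrist_torque': array([-0.00035332, -0.01029891, -0.03870341]), 'grip_width': 1.0007391880274443} 18.700000000000003
scene [[449.4947185139071, 0.0, 276.617140265407], [0.0, 449.4947185139071, 201.3549168128573], [0.0, 0.0, 1.0]] [[0.5044787734168091, 0.8634042412581461, 0.005855198486540625], [0.6351130861718306, -0.36647939268709906, -0.6799442789736433], [-0.5849209646996462, 0.34673616902933574, -0.7332404067846338]] [-242.78118472901863, -288.7632477308526, 1510.6007911429035]
top [[439.90373985224016, 0.0, 274.9635610826235], [0.0, 439.90373985224016, 214.5428950041463], [0.0, 0.0, 1.0]] [[-0.019528779461244778, -0.9997961895785806, -0.005119187133235181], [-0.994268474779694, 0.019958599252454835, -0.10503263481004939], [0.10511339986897647, 0.0030386872216346438, -0.9944555995860015]] [1.5801068209382423, 516.922827868298, 1082.0087859978578]
wrist [[372.6688468323181, 0.0, 274.91393081716194], [0.0, 372.6688468323181, 218.002607859756], [0.0, 0.0, 1.0]] [[0.27434018262589166, -0.9616327049997367, -6.979745454614715e-05], [-0.9087384195619116, -0.25927393170992796, 0.32706499835322916], [-0.31453449573761333, -0.089663643750228, -0.94500184231594]] [-525.2567731632032, -41.42926906190113, 381.0528639048179]
```

View pics/top0.png

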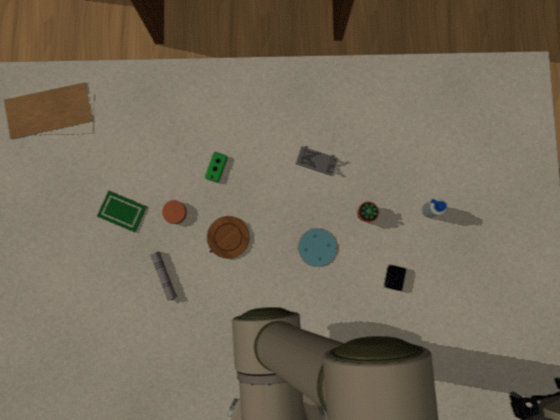

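View pics/scene0.png

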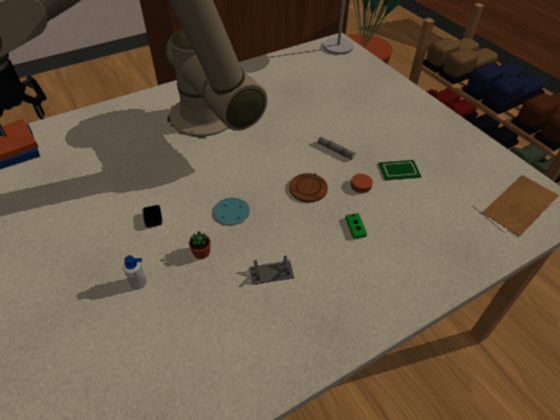

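View pics/wrist0.png

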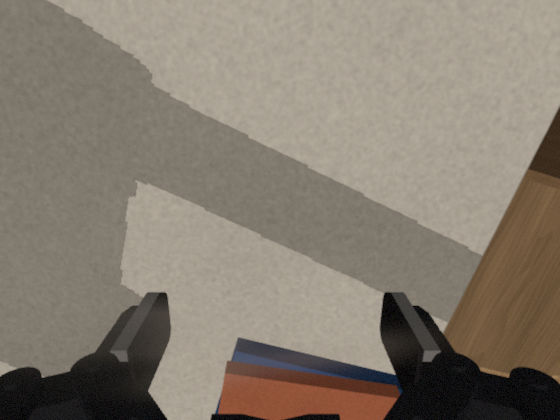

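The top view shows every item: the case at (395,278), bottle at (437,208), flashlight at (164,276), key at (216,167), mat at (122,211), pad at (229,237), coaster at (318,247), cradle at (318,161), succulent at (369,212) and tin at (174,212). The wrist view shows no targets yet.

```bash
cat > h.py <<'E'
import numpy as np, cv2
from rig import sense, eyes, ctrl
from scipy.spatial.transform import Rotation as Rn
def ray(c,uv,z):
    uv=np.atleast_2d(np.array(uv,float)); d=np.c_[(uv-[c["mtx"][0][2],c["mtx"][1][2]])/c["mtx"][0][0],np.ones(len(uv))]
    R=np.array(c["R"]);C=-R.T@np.array(c["t"]); w=d@R; s=(z-C[2])/w[:,2]
    return C+w*s[:,None]
def proj(c,X):
    p=np.atleast_2d(X)@np.array(c["R"]).T+np.array(c["t"]); q=p@np.array(c["mtx"]).T; return q[:,:2]/q[:,2:]
def blob(m,win=None):
    m=m.astype(np.uint8)
    if win is not None:
        k=np.zeros_like(m);x0,y0,x1,y1=win;k[y0:y1,x0:x1]=1;m=m*k
    cs,_=cv2.findContours(m,cv2.RETR_EXTERNAL,cv2.CHAIN_APPROX_NONE)
    return max(cs,key=cv2.contourArea).reshape(-1,2)
def rect(P):  # contour in world xy -> centre,size,angle of long side
    r=cv2.minAreaRect(P[:,:2].astype(np.float32)); (cx,cy),(w,h),_=r
    b=cv2.boxPoints(r); e=b[1]-b[0]; f=b[2]-b[1]
    if np.linalg.norm(f)>np.linalg.norm(e): e,f=f,e
    a=np.degrees(np.arctan2(e[1],e[0]))%180
    return np.round([cx,cy,np.linalg.norm(e),np.linalg.norm(f),a],1)
def rot():
    s=sense(); q=s["ee_rot"]; return s,Rn.from_quat([q[1],q[2],q[3],q[0]]).as_matrix()
def save(c,n,s=1): cv2.imwrite("pics/"+n,cv2.resize(c["pixels"][:,:,::-1],None,fx=s,fy=s))
E
python3 - <<'E'
from h import *
s,R=rot(); print("tool axes cols\n",R.round(3), s["time_s"])
c=eyes.capture("top"); hsv=cv2.cvtColor(c["pixels"],cv2.COLOR_RGB2HSV); H,S,V=[hsv[:,:,i].astype(int) for i in range(3)]
img=c["pixels"]; save({"pixels":img[120:320,90:480]},"t1.png",2)
def go(n,m,w,z):
    try:
        k=blob(m,w); print(n,rect(ray(c,k,z)),cv2.boundingRect(k))
    except Exception as e: print(n,e)
go("key",(S>120)&(H>45)&(H<75),(195,140,240,190),13)
go("mat",(S>100)&(H>45)&(H<90),(90,180,155,240),6)
go("pad",(S>90)&(H<20),(200,205,258,268),9)
go("tin",(S>90)&(H<20),(155,195,195,230),20)
go("coaster",(S>60)&(H>80)&(H<110),(290,220,345,275),6)
go("case",(V<60),(375,255,420,300),20)
go("bottlehead",(S>120)&(H>100)&(H<130),(415,190,460,225),90)
go("flash",(V<120),(140,240,190,310),12)
go("cradle",(V<130)&(S<60),(285,135,355,185),5)
go("pot",(S>60),(350,195,390,230),50)
# same in scene
c=eyes.capture("scene"); hsv=cv2.cvtColor(c["pixels"],cv2.COLOR_RGB2HSV); H,S,V=[hsv[:,:,i].astype(int) for i in range(3)]
save({"pixels":c["pixels"][120:300,100:440]},"s1.png",2.3)
print("scene")
go("key",(S>120)&(H>45)&(H<75),(335,205,380,245),10)
go("mat",(S>100)&(H>45)&(H<90),(370,150,430,185),6)
go("pad",(S>90)&(H<20),(280,165,335,205),8)
go("coaster",(S>60)&(H>80)&(H<110),(205,190,255,230),5)
go("head",(S>120)&(H>100)&(H<130),(115,245,150,280),90)
go("case",(V<60),(135,195,170,235),15)
E
```

```text
tool axes cols
 [[-0.961 -0.     0.275]
 [-0.275  0.001 -0.961]
 [-0.    -1.    -0.001]] 0.15
key [645.6 141.6  72.   36.5 160. ] (206, 153, 21, 29)
mat [536.4 386.9 106.3  70.   66.3] (98, 192, 48, 39)
pad [465.1 112.3 107.3 104.6  88.9] (207, 216, 43, 42)
tin [530.1 248.2  61.1  57.8  62.5] (162, 200, 25, 24)
coaster [ 433.9 -115.4   91.6   89.2  178.5] (300, 229, 36, 37)
case [ 353.9 -304.7   57.1   46.2  165.8] (385, 265, 21, 26)
bottlehead [ 523.9 -397.2   33.2   22.    76.1] (432, 200, 14, 11)
flash [365.  263.6 146.7  49.3  21.7] (150, 251, 38, 52)
cradle [ 654.5 -134.8  138.7   59.    70.6] (295, 145, 56, 33)
pot [ 517.5 -238.4   54.6   52.2   88.8] (357, 201, 23, 22)
scene
key [646.2 142.7  77.   38.7 160. ] (346, 214, 21, 24)
mat [535.5 386.8 106.9  72.6  67. ] (379, 160, 42, 20)
pad [463.  113.7 111.5 108.6 150. ] (289, 173, 39, 29)
coaster [ 431.8 -114.1   92.3   90.4   60. ] (214, 198, 35, 26)
head [ 529.9 -402.3   35.7   29.2   45.5] (125, 256, 17, 12)
case [ 354.  -307.1   74.2   46.5  165.9] (143, 205, 19, 23)
```

View pics/t1.png

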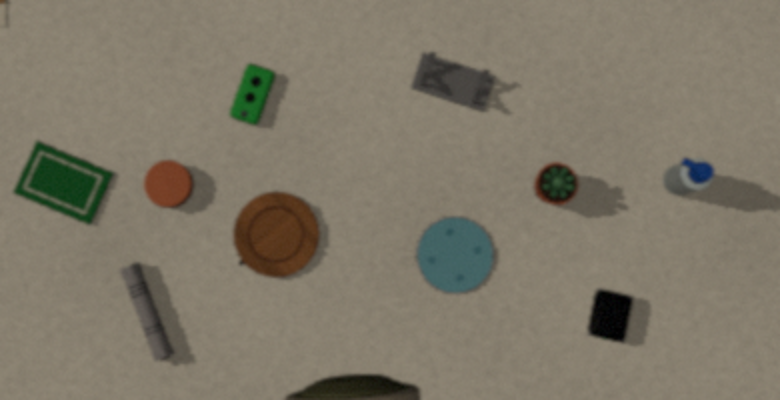

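View pics/s1.png

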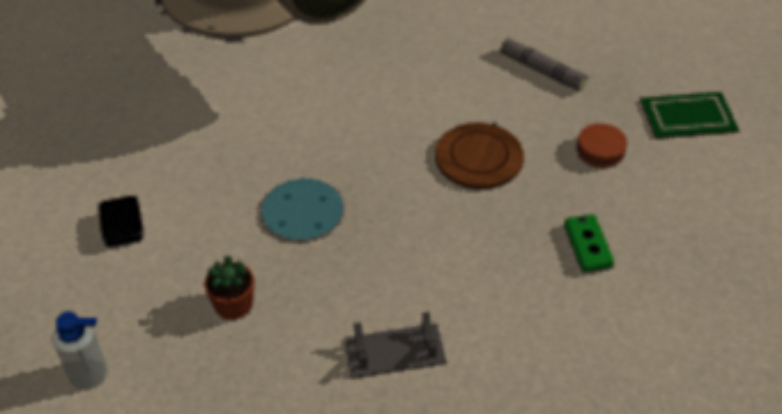

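```bash
cat >> h.py <<'E'
def yaw(R): return np.degrees(np.arctan2(R[1,2],R[0,2]))  # direction of jaw axis
def plan(x,y,z,jaw=None):
    s,R=rot(); p=np.array(s["eef_pos"]); turn=0
    if jaw is not None:
        d=(jaw-yaw(R)+90)%180-90; turn=-d  # about tool y (down)
        R2=R@Rn.from_rotvec([0,np.radians(turn),0]).as_matrix()
    else: R2=R
    t=R2.T@(np.array([x,y,z])-p)
    print("t %.2f TCP %s jaw %.1f wid %.1f F %s j6 %.2f"%(s["time_s"],p.round(1),yaw(R),s["grip_width"]*85,np.round(s["force"],1),s["joints"][5]))
    print("turn wy %.3f rad, then t %s"%(np.radians(turn),t.round(1)), "tilt",np.degrees(np.arccos(-R[2,1])).round(2), "level wx,wz", np.cross(R[:,1],[0,0,-1])@R)
E
python3 - <<'E'
from h import *
c=eyes.capture("wrist"); s,R=rot()
C=-np.array(c["R"]).T@c["t"]; print("cam in tool",R.T@(C-s["eef_pos"]))
print("centre ray on z=0 in tool",R.T@(ray(c,[275,210],0)[0]-s["eef_pos"]))
plan(354,-306,197,76)
E
```

```text
cam in tool [ -85.00731701 -176.83399657    0.41382675]
centre ray on z=0 in tool [ 35.53660085 197.00290628   0.72019895]
t 0.30 TCP [ 144.5 -504.7  197. ] jaw -74.0 wid 85.3 F [0.7 0.7 0.6] j6 -0.22
turn wy 0.523 rad, then t [-1.553e+02  1.000e-01 -2.434e+02] tilt 0.02 level wx,wz [ 3.87366620e-04 -7.18075300e-25 -7.11331762e-05]
```

```bash
python3 -m handwheel '[{"wy":0.105},{"wy":0.105},{"wy":0.105},{"wy":0.105},{"wy":0.103}]'; python3 -m handwheel '[{"tx":-19.4,"tz":-30.4},{"tx":-19.4,"tz":-30.4},{"tx":-19.4,"tz":-30.4},{"tx":-19.4,"tz":-30.4},{"tx":-19.4,"tz":-30.4},{"tx":-19.4,"tz":-30.4},{"tx":-19.4,"tz":-30.4},{"tx":-19.4,"tz":-30.4},{},{}]'
python3 - <<'E'
from h import *
plan(354,-306,120,76)
c=eyes.capture("wrist"); save(c,"w1.png")
m=c["pixels"].max(2)<45
k=blob(m,(120,60,430,285)); print(cv2.boundingRect(k), rect(ray(c,k,22)))
E
```

```text
t 0.30 TCP [ 144.5 -504.7  197. ] jaw -74.0 wid 85.3 F [0.7 0.7 0.6] j6 -0.22
turn wy 0.523 rad, then t [-155.3   77.1 -243.4] tilt 0.02 level wx,wz [ 3.87366620e-04 -7.18075300e-25 -7.11331762e-05]invalid input
invalid input
Traceback (most recent call last):
  File "h.py", line 15, in blob
    return max(cs,key=cv2.contourArea).reshape(-1,2)
           ~~~^^^^^^^^^^^^^^^^^^^^^^^^
ValueError: max() iterable argument is empty
```

View pics/w1.png

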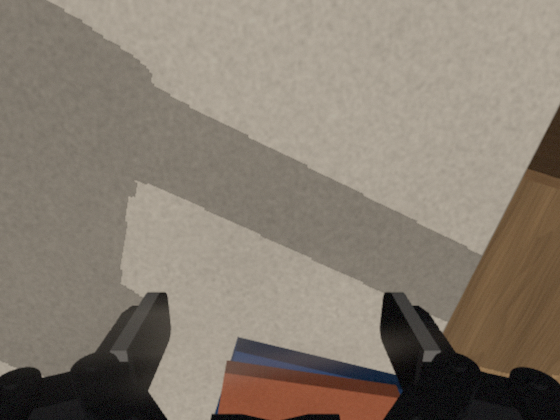

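The call was refused and the view is unchanged, because each row needs all seven numbers.

```bash
python3 -m handwheel '[{"grip":85,"tx":0,"ty":0,"tz":0,"wx":0,"wy":0.105,"wz":0},{"grip":85,"tx":0,"ty":0,"tz":0,"wx":0,"wy":0.105,"wz":0},{"grip":85,"tx":0,"ty":0,"tz":0,"wx":0,"wy":0.105,"wz":0},{"grip":85,"tx":0,"ty":0,"tz":0,"wx":0,"wy":0.105,"wz":0},{"grip":85,"tx":0,"ty":0,"tz":0,"wx":0,"wy":0.103,"wz":0}]'; python3 -m handwheel '[{"grip":85,"tx":-19.4,"ty":0,"tz":-30.4,"wx":0,"wy":0,"wz":0},{"grip":85,"tx":-19.4,"ty":0,"tz":-30.4,"wx":0,"wy":0,"wz":0},{"grip":85,"tx":-19.4,"ty":0,"tz":-30.4,"wx":0,"wy":0,"wz":0},{"grip":85,"tx":-19.4,"ty":0,"tz":-30.4,"wx":0,"wy":0,"wz":0},{"grip":85,"tx":-19.4,"ty":0,"tz":-30.4,"wx":0,"wy":0,"wz":0},{"grip":85,"tx":-19.4,"ty":0,"tz":-30.4,"wx":0,"wy":0,"wz":0},{"grip":85,"tx":-19.4,"ty":0,"tz":-30.4,"wx":0,"wy":0,"wz":0},{"grip":85,"tx":-19.4,"ty":0,"tz":-30.4,"wx":0,"wy":0,"wz":0},{"grip":85,"tx":0,"ty":0,"tz":0,"wx":0,"wy":0,"wz":0},{"grip":85,"tx":0,"ty":0,"tz":0,"wx":0,"wy":0,"wz":0}]'
python3 - <<'E'
from h import *
plan(354,-306,120,76)
c=eyes.capture("wrist"); save(c,"w2.png")
m=c["pixels"].max(2)<45
k=blob(m,(120,60,430,285)); print(cv2.boundingRect(k), rect(ray(c,k,22)))
E
```

```text
time_s: 0.77
eef_pos: [144.4, -504.7, 197.2]
ee_rot: [-0.088, 0.088, 0.702, -0.702]
force: [-0.1, 0.8, 0.3]
grip_width: 0.995
time_s: 1.6
eef_pos: [354.7, -305.2, 197.3]
ee_rot: [0.085, -0.085, -0.702, 0.702]
force: [0.6, -1.4, -0.4]
grip_width: 0.999
t 1.60 TCP [ 354.7 -305.2  197.3] jaw -103.8 wid 84.9 F [ 0.6 -1.4 -0.4] j6 0.85
turn wy 0.003 rad, then t [ 0.5 77.3  0.9] tilt 0.01 level wx,wz [-2.06947560e-04 -6.76530949e-26 -5.82438969e-05]
(252, 149, 47, 61) [ 357.  -306.    59.4   44.3  165.6]
```

View pics/w2.png

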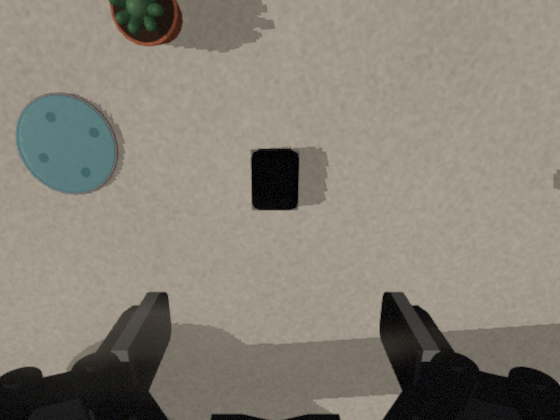

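The case is at (275,180), flat and square to the jaws. The cast size of 59x44 mm fits the given one. Next I go down and grip it.

```bash
python3 -m handwheel '[{"grip":85,"tx":-1.4,"ty":30,"tz":0.5,"wx":0,"wy":0,"wz":0},{"grip":85,"tx":0,"ty":35,"tz":0,"wx":0,"wy":0,"wz":0},{"grip":85,"tx":0,"ty":35,"tz":0,"wx":0,"wy":0,"wz":0},{"grip":85,"tx":0,"ty":35,"tz":0,"wx":0,"wy":0,"wz":0},{"grip":85,"tx":0,"ty":35,"tz":0,"wx":0,"wy":0,"wz":0},{"grip":85,"tx":0,"ty":20,"tz":0,"wx":0,"wy":0,"wz":0},{"grip":85,"tx":0,"ty":6,"tz":0,"wx":0,"wy":0,"wz":0},{"grip":60,"tx":0,"ty":0,"tz":0,"wx":0,"wy":0,"wz":0}]' 25;  python3 -m handwheel '[{"grip":50,"tx":0,"ty":0,"tz":0,"wx":0,"wy":0,"wz":0},{"grip":40,"tx":0,"ty":0,"tz":0,"wx":0,"wy":0,"wz":0},{"grip":40,"tx":0,"ty":0,"tz":0,"wx":0,"wy":0,"wz":0},{"grip":40,"tx":0,"ty":0,"tz":0,"wx":0,"wy":0,"wz":0},{"grip":40,"tx":0,"ty":0,"tz":0,"wx":0,"wy":0,"wz":0},{"grip":40,"tx":0,"ty":0,"tz":0,"wx":0,"wy":0,"wz":0}]'
python3 - <<'E'
from h import *
plan(464,113,150)
c=eyes.capture("wrist"); save(c,"w3.png")
c=eyes.capture("scene");save({"pixels":c["pixels"][150:300,60:260]},"s3.png",3)
E
```

```text
time_s: 2.32
eef_pos: [354.1, -307.3, 0.3]
ee_rot: [-0.087, 0.086, 0.702, -0.701]
force: [0.1, -0.2, 0.9]
grip_width: 0.882
time_s: 2.82
eef_pos: [355.2, -307.3, 1.6]
ee_rot: [0.086, -0.086, -0.702, 0.702]
force: [0.6, 0.7, -1.2]
grip_width: 0.47
t 2.82 TCP [ 355.2 -307.3    1.6] jaw -104.0 wid 39.9 F [ 0.6  0.7 -1.2] j6 0.85
turn wy 0.000 rad, then t [  -4.  -148.6 -434. ] tilt 0.04 level wx,wz [-4.94536439e-04 -5.44807225e-24 -5.69460167e-04]
```

View pics/w3.png

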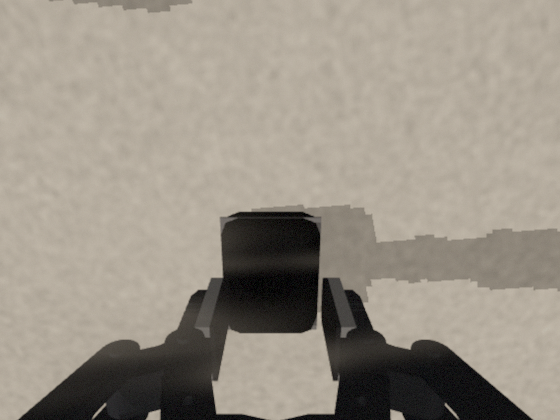

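View pics/s3.png

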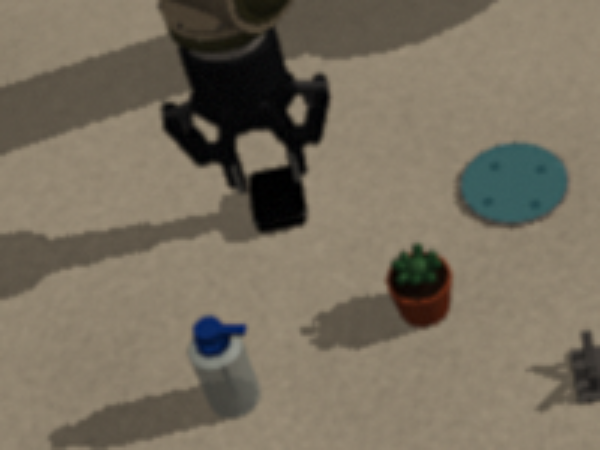

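Run:
```python
from h import *
c=eyes.capture("wrist"); s,R=rot()
print("proj tcp, tcp+19:",proj(c,[s["eef_pos"],s["eef_pos"]-R[:,1]*19]))
print("case centre at 26 / 0",proj(c,[[356,-306,26],[356,-306,0]]))
m=c["pixels"].max(2)<45
k=np.array([[222,217],[320,217],[319,326],[224,330]])
for z in(26,0):print(z,ray(c,k,z).round(1).tolist())
print(s["grip_width"])
```

```text
proj tcp, tcp+19: [[274.49276079 261.32476215]
 [274.48291201 278.7778591 ]]
case centre at 26 / 0 [[271.67523556 283.64191299]
 [272.03598689 259.27953225]]
26 [[392.6, -293.1, 26.0], [382.4, -334.2, 26.0], [328.2, -322.4, 26.0], [337.2, -277.5, 26.0]]
0 [[384.9, -287.2, 0.0], [372.9, -335.3, 0.0], [309.5, -321.5, 0.0], [320.0, -268.9, 0.0]]
0.4699307086536902
```

Run:
```python
from h import *
c=eyes.capture("scene"); s,R=rot(); p=s["eef_pos"]
for h in(0,13,26,50):
    P=[p+R[:,2]*k*23-R[:,1]*h for k in(-1,0,1)]; q=proj(c,P); print(h,q.round(1).tolist(), ((q-[60,150])*3).round(0).tolist())
im=c["pixels"][185:240,110:190]; save({"pixels":im},"s4.png",8)
w=eyes.capture("wrist"); g=np.clip(w["pixels"].astype(float)*3,0,255).astype(np.uint8); save({"pixels":g[190:420]},"w4.png",1.4)
```

```text
0 [[161.7, 217.8], [153.0, 219.6], [144.2, 221.4]] [[305.0, 203.0], [279.0, 209.0], [253.0, 214.0]]
13 [[160.8, 214.6], [152.0, 216.4], [143.2, 218.2]] [[303.0, 194.0], [276.0, 199.0], [249.0, 205.0]]
26 [[159.9, 211.3], [151.1, 213.1], [142.1, 215.0]] [[300.0, 184.0], [273.0, 189.0], [246.0, 195.0]]
50 [[158.2, 205.2], [149.2, 207.0], [140.1, 208.8]] [[295.0, 165.0], [268.0, 171.0], [240.0, 176.0]]
```

View pics/s4.png

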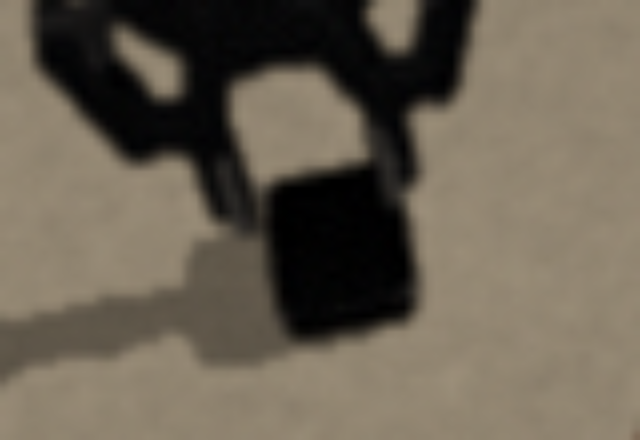

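View pics/w4.png

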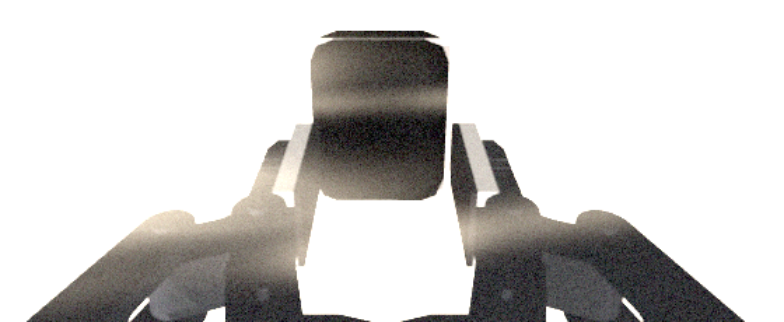

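The views disagree with a completed grasp. The opening reads 40 mm, exactly as commanded, although the case is 46 mm wide. In the scene picture the fingertips end near (140,214), which is about 25 mm above the reported TCP. I'll test by closing a bit further.

```bash
python3 -m handwheel '[{"grip":32,"tx":0,"ty":0,"tz":0,"wx":0,"wy":0,"wz":0},{"grip":32,"tx":0,"ty":0,"tz":0,"wx":0,"wy":0,"wz":0},{"grip":32,"tx":0,"ty":0,"tz":0,"wx":0,"wy":0,"wz":0}]'
python3 - <<'E'
from h import *
w=eyes.capture("wrist"); g=np.clip(w["pixels"].astype(float)*3,0,255).astype(np.uint8); save({"pixels":g[190:420]},"w5.png",1.4); print(sense()["grip_width"]*85.4)
c=eyes.capture("scene");save({"pixels":c["pixels"][185:240,110:190]},"s5.png",8)
E
```

```text
time_s: 3.32
eef_pos: [355.1, -307.1, 1.2]
ee_rot: [-0.086, 0.086, 0.702, -0.702]
force: [0.7, -0.1, -0.5]
grip_width: 0.375
31.936364579223746
```

View pics/w5.png

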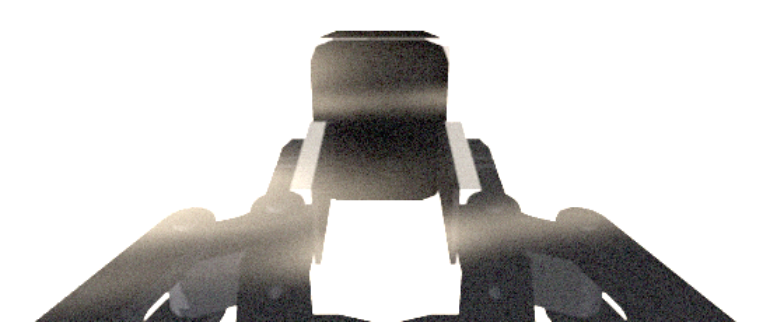

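View pics/s5.png

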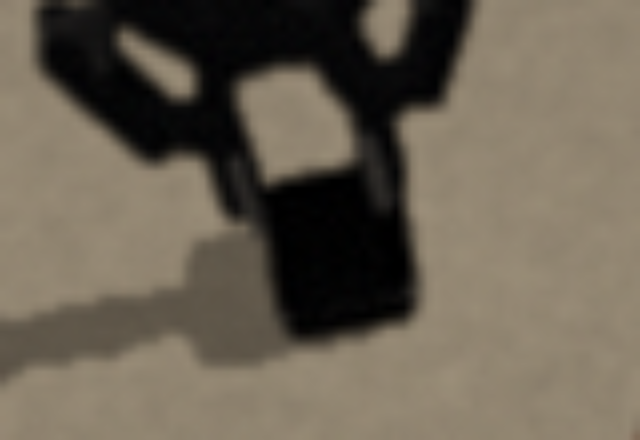

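Confirmed: the fingers close freely over the case top, so the real tips sit well above the reported TCP. I'll open and feel my way down.

```bash
python3 -m handwheel '[{"grip":85,"tx":-2,"ty":0,"tz":0,"wx":0,"wy":0,"wz":0},{"grip":85,"tx":-2,"ty":0,"tz":0,"wx":0,"wy":0,"wz":0},{"grip":85,"tx":0,"ty":0,"tz":0,"wx":0,"wy":0,"wz":0},{"grip":85,"tx":0,"ty":0,"tz":0,"wx":0,"wy":0,"wz":0},{"grip":85,"tx":0,"ty":4,"tz":0,"wx":0,"wy":0,"wz":0},{"grip":85,"tx":0,"ty":4,"tz":0,"wx":0,"wy":0,"wz":0},{"grip":85,"tx":0,"ty":0,"tz":0,"wx":0,"wy":0,"wz":0}]'
python3 - <<'E'
from h import *
plan(360,-307,0)
c=eyes.capture("scene");save({"pixels":c["pixels"][185:240,110:190]},"s6.png",8)
E
```

```text
time_s: 4.0
eef_pos: [358.6, -307.6, -7.7]
ee_rot: [-0.086, 0.086, 0.702, -0.701]
force: [-0.2, -0.4, -0.9]
grip_width: 0.994
t 4.00 TCP [ 358.6 -307.6   -7.7] jaw -104.0 wid 84.5 F [-0.2 -0.4 -0.9] j6 0.86
turn wy 0.000 rad, then t [-1.2 -7.7 -0.9] tilt 0.09 level wx,wz [9.69440257e-04 8.75408424e-23 1.14170140e-03]
```

View pics/s6.png

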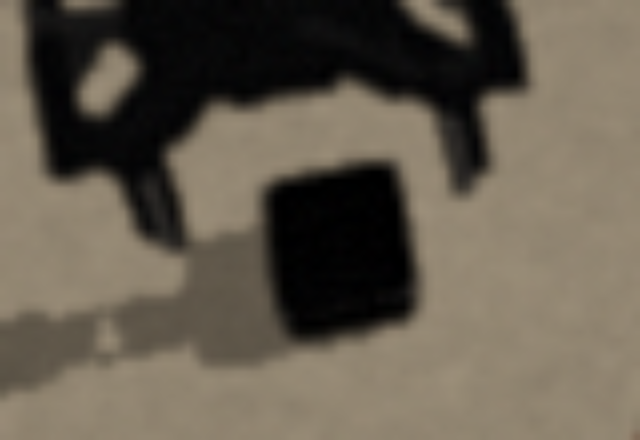

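```bash
python3 -m handwheel '[{"grip":85,"tx":-1,"ty":4,"tz":0,"wx":0,"wy":0,"wz":0},{"grip":85,"tx":0,"ty":4,"tz":0,"wx":0,"wy":0,"wz":0},{"grip":85,"tx":0,"ty":4,"tz":0,"wx":0,"wy":0,"wz":0},{"grip":85,"tx":0,"ty":2,"tz":0,"wx":0,"wy":0,"wz":0},{"grip":85,"tx":0,"ty":0,"tz":0,"wx":0,"wy":0,"wz":0}]'
python3 - <<'E'
from h import *
plan(360,-307,0)
c=eyes.capture("scene");save({"pixels":c["pixels"][185:240,110:190]},"s7.png",8)
w=eyes.capture("wrist"); g=np.clip(w["pixels"].astype(float)*3,0,255).astype(np.uint8); save({"pixels":g[190:420]},"w7.png",1.4)
E
```

```text
time_s: 4.47
eef_pos: [359.7, -308.0, -21.4]
ee_rot: [-0.086, 0.086, 0.702, -0.702]
force: [1.1, 0.8, 0.2]
grip_width: 0.996
t 4.47 TCP [ 359.7 -308.   -21.4] jaw -104.0 wid 84.7 F [1.1 0.8 0.2] j6 0.86
turn wy 0.000 rad, then t [  0.  -21.4  -1.1] tilt 0.06 level wx,wz [6.93430986e-04 1.84991954e-23 7.96569880e-04]
```

View pics/s7.png

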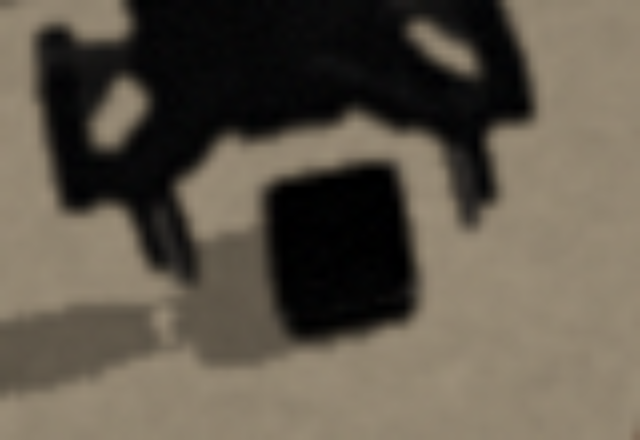

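View pics/w7.png

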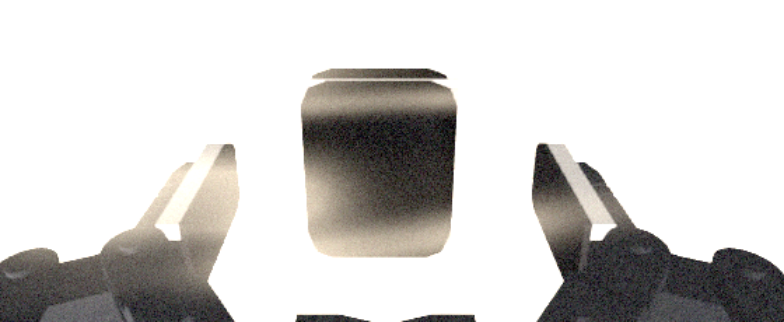

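```bash
python3 -m handwheel '[{"grip":60,"tx":0,"ty":0,"tz":-0.5,"wx":0,"wy":0,"wz":0},{"grip":52,"tx":0,"ty":0,"tz":-0.5,"wx":0,"wy":0,"wz":0},{"grip":47,"tx":0,"ty":0,"tz":0,"wx":0,"wy":0,"wz":0},{"grip":40,"tx":0,"ty":0,"tz":0,"wx":0,"wy":0,"wz":0},{"grip":40,"tx":0,"ty":0,"tz":0,"wx":0,"wy":0,"wz":0},{"grip":40,"tx":0,"ty":0,"tz":0,"wx":0,"wy":0,"wz":0}]' 30
python3 - <<'E'
from h import *
plan(360,-307,0); print(sense()["grip_width"]*85.4)
c=eyes.capture("scene");save({"pixels":c["pixels"][185:240,110:190]},"s8.png",8)
w=eyes.capture("wrist"); g=np.clip(w["pixels"].astype(float)*3,0,255).astype(np.uint8); save({"pixels":g[190:420]},"w8.png",1.4)
E
```

```text
time_s: 5.07
eef_pos: [360.3, -307.4, -20.5]
ee_rot: [0.086, -0.086, -0.702, 0.702]
force: [0.0, 0.7, 4.3]
grip_width: 0.529
t 5.07 TCP [ 360.3 -307.4  -20.5] jaw -104.0 wid 45.0 F [0.  0.7 4.3] j6 0.86
turn wy 0.000 rad, then t [  0.4 -20.5  -0.3] tilt 0.02 level wx,wz [-2.05859002e-04 -6.48870291e-24 -3.80222929e-04]
45.197172929973796
```

View pics/w8.png

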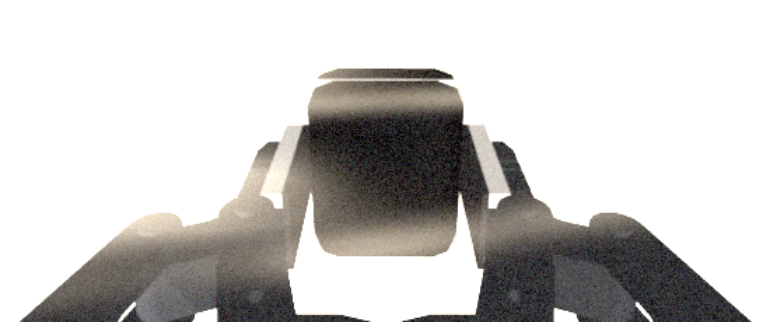

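View pics/s8.png

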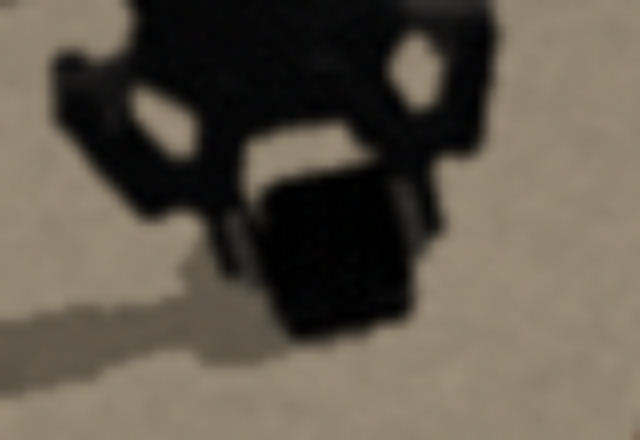

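The grip stopped at 45 mm on the case, with the pads on both sides. Next I lift and carry it over the pad to look.

```bash
python3 - <<'E'
from h import *
w=eyes.capture("wrist"); s,R=rot()
k=np.array([[310,120],[462,120],[385,82],[385,256]])/1.4+[0,190]
P=ray(w,k,26); print(P.round(1).tolist()); ce=(P[2]+P[3])/2; print("case-TCP tool",(R.T@(ce-s["eef_pos"])).round(1))
plan(464,113,180)
E
python3 -m handwheel '[{"grip":40,"tx":0,"ty":-10,"tz":0,"wx":0,"wy":0,"wz":0},{"grip":40,"tx":0,"ty":-30,"tz":0,"wx":0,"wy":0,"wz":0},{"grip":40,"tx":0,"ty":-40,"tz":0,"wx":0,"wy":0,"wz":0},{"grip":40,"tx":0,"ty":-40,"tz":0,"wx":0,"wy":0,"wz":0},{"grip":40,"tx":0,"ty":-40,"tz":0,"wx":0,"wy":0,"wz":0},{"grip":40,"tx":0,"ty":-40,"tz":0,"wx":0,"wy":0,"wz":0}]'
python3 -m handwheel '[{"grip":40,"tx":0,"ty":0,"tz":-20,"wx":0,"wy":0,"wz":0},{"grip":40,"tx":0,"ty":0,"tz":-40,"wx":0,"wy":0,"wz":0},{"grip":40,"tx":0,"ty":0,"tz":-40,"wx":0,"wy":0,"wz":0},{"grip":40,"tx":0,"ty":0,"tz":-40,"wx":0,"wy":0,"wz":0},{"grip":40,"tx":0,"ty":0,"tz":-40,"wx":0,"wy":0,"wz":0},{"grip":40,"tx":0,"ty":0,"tz":-40,"wx":0,"wy":0,"wz":0},{"grip":40,"tx":0,"ty":0,"tz":-40,"wx":0,"wy":0,"wz":0},{"grip":40,"tx":0,"ty":0,"tz":-40,"wx":0,"wy":0,"wz":0},{"grip":40,"tx":0,"ty":0,"tz":-40,"wx":0,"wy":0,"wz":0},{"grip":40,"tx":0,"ty":0,"tz":-40,"wx":0,"wy":0,"wz":0}]'
python3 -m handwheel '[{"grip":40,"tx":0,"ty":0,"tz":-40,"wx":0,"wy":0,"wz":0},{"grip":40,"tx":0,"ty":0,"tz":-12,"wx":0,"wy":0,"wz":0},{"grip":40,"tx":0,"ty":0,"tz":0,"wx":0,"wy":0,"wz":0},{"grip":40,"tx":0,"ty":0,"tz":0,"wx":0,"wy":0,"wz":0}]'
python3 - <<'E'
from h import *
plan(464,113,0)
w=eyes.capture("wrist"); save(w,"w9.png")
hsv=cv2.cvtColor(w["pixels"],cv2.COLOR_RGB2HSV)
k=blob((hsv[:,:,1]>110)&(hsv[:,:,0]<20),(150,60,400,320)); print(cv2.boundingRect(k),rect(ray(w,k,10)))
E
```

```text
[[381.1, -291.2, 26.0], [370.8, -332.4, 26.0], [387.2, -314.4, 26.0], [330.5, -300.2, 26.0]]
case-TCP tool [  1.5 -46.5   0.2]
t 5.22 TCP [ 360.3 -307.4  -20.5] jaw -104.0 wid 45.3 F [0.3 1.  5.9] j6 0.86
turn wy 0.000 rad, then t [   1.  -200.6 -433. ] tilt 0.02 level wx,wz [-2.08457772e-04 -5.15086828e-24 -3.70011351e-04]
time_s: 5.72
eef_pos: [359.8, -306.8, 181.8]
ee_rot: [0.086, -0.086, -0.702, 0.702]
force: [1.3, -0.5, -1.2]
grip_width: 0.525
time_s: 6.55
eef_pos: [451.9, 63.4, 179.8]
ee_rot: [0.086, -0.086, -0.702, 0.702]
force: [0.7, -0.4, 0.2]
grip_width: 0.525
time_s: 6.88
eef_pos: [464.3, 112.0, 179.3]
ee_rot: [0.086, -0.085, -0.702, 0.702]
force: [-1.0, 0.3, -1.4]
grip_width: 0.526
t 6.88 TCP [464.3 112.  179.3] jaw -103.9 wid 44.7 F [-1.   0.3 -1.4] j6 1.80
turn wy 0.000 rad, then t [  0.5 179.3  -1. ] tilt 0.03 level wx,wz [-4.51551220e-04 -7.43932811e-24  3.26972990e-04]
(216, 124, 113, 111) [466.7 113.8 107.  106.8  76. ]
```

View pics/w9.png

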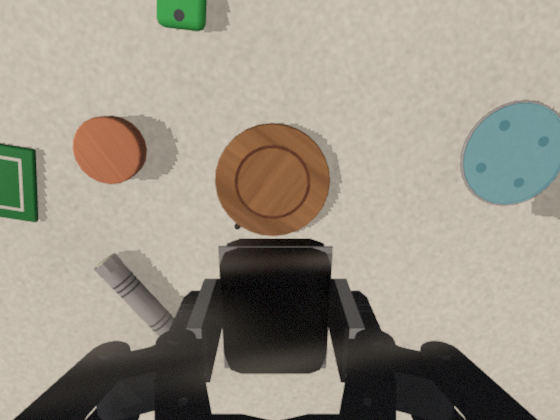

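The pad is centred at (272,180), casting to (466.7,113.8) with a 107 mm diameter. The case is held squarely. Lowering now.

```bash
python3 -m handwheel '[{"grip":40,"tx":-3.3,"ty":20,"tz":-2.1,"wx":0,"wy":0,"wz":0},{"grip":40,"tx":0,"ty":35,"tz":0,"wx":0,"wy":0,"wz":0},{"grip":40,"tx":0,"ty":35,"tz":0,"wx":0,"wy":0,"wz":0},{"grip":40,"tx":0,"ty":35,"tz":0,"wx":0,"wy":0,"wz":0},{"grip":40,"tx":0,"ty":30,"tz":0,"wx":0,"wy":0,"wz":0},{"grip":40,"tx":0,"ty":15,"tz":0,"wx":0,"wy":0,"wz":0},{"grip":40,"tx":0,"ty":8,"tz":0,"wx":0,"wy":0,"wz":0},{"grip":40,"tx":0,"ty":4,"tz":0,"wx":0,"wy":0,"wz":0},{"grip":40,"tx":0,"ty":2,"tz":0,"wx":0,"wy":0,"wz":0},{"grip":40,"tx":0,"ty":0,"tz":0,"wx":0,"wy":0,"wz":0}]'
python3 - <<'E'
from h import *
plan(468,113.3,-10.5)
w=eyes.capture("wrist"); save(w,"w10.png")
E
```

```text
time_s: 7.77
eef_pos: [469.0, 112.7, -4.0]
ee_rot: [-0.086, 0.087, 0.702, -0.702]
force: [-0.6, -0.6, -0.8]
grip_width: 0.525
t 7.77 TCP [469.  112.7  -4. ] jaw -104.0 wid 44.6 F [-0.6 -0.6 -0.8] j6 1.81
turn wy 0.000 rad, then t [ 1.1  6.5 -0.4] tilt 0.08 level wx,wz [ 2.95926974e-04  6.18266377e-24 -1.37608683e-03]
```

View pics/w10.png

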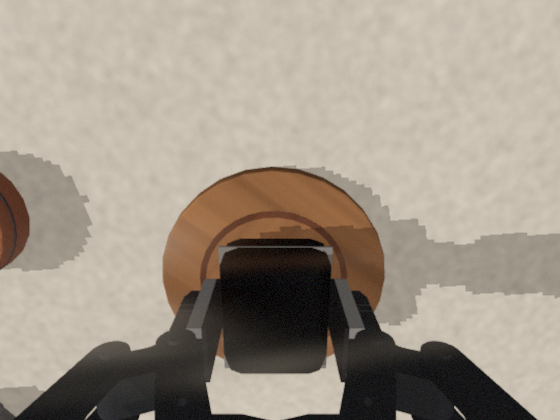

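```bash
python3 -m handwheel '[{"grip":40,"tx":0,"ty":2,"tz":0,"wx":0,"wy":0,"wz":0},{"grip":40,"tx":0,"ty":2,"tz":0,"wx":0,"wy":0,"wz":0},{"grip":40,"tx":0,"ty":1,"tz":0,"wx":0,"wy":0,"wz":0},{"grip":40,"tx":0,"ty":0,"tz":0,"wx":0,"wy":0,"wz":0}]'
python3 - <<'E'
from h import *
w=eyes.capture("wrist")
hsv=cv2.cvtColor(w["pixels"],cv2.COLOR_RGB2HSV)
k=blob((hsv[:,:,1]>90)&(hsv[:,:,0]<20)&(hsv[:,:,2]>60),(120,100,430,370)); P=ray(w,k,10)
# circle fit using top arc pixels
sel=P[k[:,1]<300][:,:2]; sel=sel[np.abs(np.linalg.norm(sel-[467,114],axis=1)-55)<6]
A=np.c_[2*sel,np.ones(len(sel))]; x=np.linalg.lstsq(A,(sel**2).sum(1),rcond=None)[0]; print("circ",x[:2],np.sqrt(x[2]+x[:2]@x[:2]))
q=ray(w,[[276,246],[276,373]],36); print("case",q.mean(0)); plan(467,113,-11)
E
```

```text
time_s: 8.15
eef_pos: [468.3, 113.1, -9.8]
ee_rot: [0.086, -0.086, -0.702, 0.702]
force: [-0.1, 0.1, -0.3]
grip_width: 0.528
circ [467.8011472  113.63547704] 53.501710510928746
case [466.74021069 112.8715402   36.        ]
t 8.20 TCP [468.4 113.1  -9.8] jaw -104.0 wid 45.1 F [-0.3 -0.5 -0.1] j6 1.81
turn wy 0.000 rad, then t [1.3 1.2 0.4] tilt 0.0 level wx,wz [-1.17229604e-05 -2.14194400e-27 -2.58775020e-05]
```

```bash
python3 -m handwheel '[{"grip":40,"tx":-0.8,"ty":0.7,"tz":-0.4,"wx":0,"wy":0,"wz":0},{"grip":40,"tx":0,"ty":0.7,"tz":0,"wx":0,"wy":0,"wz":0},{"grip":40,"tx":0,"ty":0,"tz":0,"wx":0,"wy":0,"wz":0}]'
```

```text
time_s: 8.45
eef_pos: [469.4, 113.3, -10.5]
ee_rot: [-0.086, 0.086, 0.702, -0.702]
force: [-3.3, -0.2, 8.6]
grip_width: 0.526
```

Contact (8.6 N). Now I open, rise, and check.

```bash
python3 -m handwheel '[{"grip":48,"tx":0,"ty":0,"tz":0,"wx":0,"wy":0,"wz":0},{"grip":55,"tx":0,"ty":0,"tz":0,"wx":0,"wy":0,"wz":0},{"grip":75,"tx":0,"ty":0,"tz":0,"wx":0,"wy":0,"wz":0},{"grip":80,"tx":0,"ty":0,"tz":0,"wx":0,"wy":0,"wz":0},{"grip":80,"tx":0,"ty":-10,"tz":0,"wx":0,"wy":0,"wz":0},{"grip":80,"tx":0,"ty":-40,"tz":0,"wx":0,"wy":0,"wz":0},{"grip":80,"tx":0,"ty":-40,"tz":0,"wx":0,"wy":0,"wz":0},{"grip":80,"tx":0,"ty":-40,"tz":0,"wx":0,"wy":0,"wz":0},{"grip":80,"tx":0,"ty":-40,"tz":0,"wx":0,"wy":0,"wz":0},{"grip":80,"tx":0,"ty":0,"tz":0,"wx":0,"wy":0,"wz":0}]'
python3 - <<'E'
from h import *
plan(365,264,160,112)
w=eyes.capture("wrist"); save(w,"w11.png")
hsv=cv2.cvtColor(w["pixels"],cv2.COLOR_RGB2HSV)
P=ray(w,blob((hsv[:,:,1]>90)&(hsv[:,:,0]<20)&(hsv[:,:,2]>60),(150,60,400,290)),10); print("pad",rect(P),cv2.minEnclosingCircle(P[:,:2].astype(np.float32)))
print("case",rect(ray(w,blob(w["pixels"].max(2)<45,(200,100,350,285)),34)))
E
```

```text
time_s: 9.28
eef_pos: [472.4, 113.4, 166.8]
ee_rot: [-0.081, 0.091, 0.702, -0.701]
force: [0.4, 0.7, 0.3]
grip_width: 0.938
t 9.28 TCP [472.4 113.4 166.8] jaw -104.0 wid 79.8 F [0.4 0.7 0.3] j6 1.81
turn wy -0.628 rad, then t [  43.3    5.3 -179.9] tilt 0.77 level wx,wz [ 3.21105980e-03 -1.76694964e-23 -1.30010377e-02]
pad [466.6 114.  108.  107.8 166. ] ((466.29388427734375, 114.11663055419922), 54.62122344970703)
case [466.9 113.6  59.3  44.5 166. ]
```

View pics/w11.png

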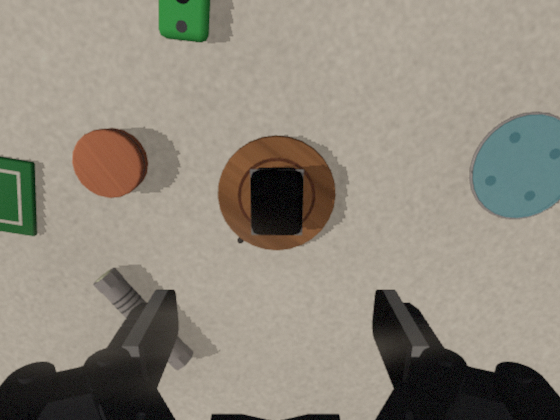

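The case sits flat at (277,200), within 0.5 mm of the pad centre at (277,193). Next is the flashlight. I turn towards it and go.

```bash
python3 -m handwheel '[{"grip":80,"tx":0,"ty":-5,"tz":0,"wx":0,"wy":-0.12,"wz":0},{"grip":80,"tx":0,"ty":-5,"tz":0,"wx":0,"wy":-0.12,"wz":0},{"grip":80,"tx":0,"ty":-5,"tz":0,"wx":0,"wy":-0.12,"wz":0},{"grip":80,"tx":0,"ty":-5,"tz":0,"wx":0,"wy":-0.12,"wz":0},{"grip":80,"tx":0,"ty":-5,"tz":0,"wx":0,"wy":-0.12,"wz":0}]'
python3 - <<'E'
from h import *
plan(365,264,190,110)
E
```

```text
time_s: 9.75
eef_pos: [468.6, 113.3, 183.2]
ee_rot: [0.126, -0.128, 0.696, -0.695]
force: [-0.0, -0.4, -0.4]
grip_width: 0.939
t 9.75 TCP [468.6 113.3 183.2] jaw -69.3 wid 79.8 F [-0.  -0.4 -0.4] j6 1.20
turn wy 0.013 rad, then t [  45.8   -6.6 -177.1] tilt 0.11 level wx,wz [ 6.84698212e-04 -1.51819661e-24  1.88442585e-03]
```

```bash
python3 -m handwheel '[{"grip":80,"tx":9,"ty":0,"tz":-35.4,"wx":0,"wy":0.013,"wz":0},{"grip":80,"tx":9,"ty":0,"tz":-35.4,"wx":0,"wy":0,"wz":0},{"grip":80,"tx":9,"ty":0,"tz":-35.4,"wx":0,"wy":0,"wz":0},{"grip":80,"tx":9,"ty":0,"tz":-35.4,"wx":0,"wy":0,"wz":0},{"grip":80,"tx":9,"ty":0,"tz":-35.4,"wx":0,"wy":0,"wz":0},{"grip":60,"tx":0,"ty":0,"tz":0,"wx":0,"wy":0,"wz":0},{"grip":60,"tx":0,"ty":0,"tz":0,"wx":0,"wy":0,"wz":0}]'
python3 - <<'E'
from h import *
plan(365,264,0)
w=eyes.capture("wrist"); save(w,"w12.png")
hsv=cv2.cvtColor(w["pixels"],cv2.COLOR_RGB2HSV)
k=blob((hsv[:,:,2]<125)&(hsv[:,:,1]<60),(180,60,380,290)); print(cv2.boundingRect(k),rect(ray(w,k,12)))
E
```

```text
time_s: 10.33
eef_pos: [365.6, 265.5, 183.2]
ee_rot: [-0.121, 0.122, -0.696, 0.697]
force: [0.5, -0.9, 0.3]
grip_width: 0.703
t 10.33 TCP [365.6 265.5 183.2] jaw -70.2 wid 59.8 F [ 0.5 -0.9  0.3] j6 1.59
turn wy 0.000 rad, then t [  0.9 183.2   1.1] tilt 0.08 level wx,wz [-1.24573867e-04  1.12197794e-23  1.36538551e-03]
(249, 105, 50, 139) [369.6 266.4 134.6  43.7  21.6]
```

View pics/w12.png

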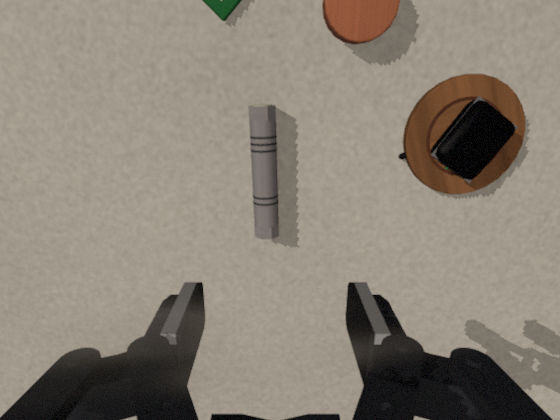

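Run:
```python
from h import *
w=eyes.capture("wrist")
for z in(12,18,24):
    P=ray(w,[[262,105],[267,238]],z); d=P[0]-P[1]; print(z,P.round(1).tolist(),P.mean(0).round(1),np.linalg.norm(d).round(1),np.degrees(np.arctan2(d[1],d[0])).round(1))
plan(368,266,-18,108)
```

```text
12 [[429.9, 298.7, 12.0], [310.2, 252.1, 12.0]] [370.  275.4  12. ] 128.4 21.3
18 [[430.2, 298.6, 18.0], [312.6, 252.8, 18.0]] [371.4 275.7  18. ] 126.2 21.3
24 [[430.4, 298.5, 24.0], [314.9, 253.5, 24.0]] [372.7 276.   24. ] 124.0 21.3
t 10.43 TCP [367.  264.1 183.3] jaw -70.4 wid 59.5 F [ 0.3 -0.1 -0.2] j6 1.59
turn wy 0.029 rad, then t [ -1.7 201.3  -1.6] tilt 0.06 level wx,wz [-2.80189343e-04  9.73531358e-24  9.58894659e-04]
```

The flashlight runs from (262,105) to (267,238): about 124 mm long, axis 21.3°, centre (371.5,275.6). I grip it at mid-length.

```bash
python3 -m handwheel '[{"grip":60,"tx":0,"ty":0,"tz":0,"wx":0,"wy":-0.03,"wz":0},{"grip":60,"tx":-8.4,"ty":35,"tz":-9.1,"wx":0,"wy":0,"wz":0},{"grip":60,"tx":0,"ty":40,"tz":0,"wx":0,"wy":0,"wz":0},{"grip":60,"tx":0,"ty":40,"tz":0,"wx":0,"wy":0,"wz":0},{"grip":60,"tx":0,"ty":40,"tz":0,"wx":0,"wy":0,"wz":0},{"grip":60,"tx":0,"ty":25,"tz":0,"wx":0,"wy":0,"wz":0},{"grip":60,"tx":0,"ty":10,"tz":0,"wx":0,"wy":0,"wz":0},{"grip":60,"tx":0,"ty":5,"tz":0,"wx":0,"wy":0,"wz":0},{"grip":50,"tx":0,"ty":0,"tz":0,"wx":0,"wy":0,"wz":0}]'
python3 - <<'E'
from h import *
plan(371.5,275.6,-12,111.3)
w=eyes.capture("wrist"); save(w,"w13.png")
E
```

```text
time_s: 11.18
eef_pos: [372.1, 275.7, -11.2]
ee_rot: [-0.131, 0.131, -0.695, 0.695]
force: [-0.0, 0.3, 0.3]
grip_width: 0.591
t 11.18 TCP [372.1 275.7 -11.2] jaw -68.7 wid 50.3 F [-0.   0.3  0.3] j6 1.58
turn wy -0.000 rad, then t [ 0.5  0.8 -0.1] tilt 0.01 level wx,wz [-3.42466859e-05 -6.62428382e-25  2.41626528e-04]
```

View pics/w13.png

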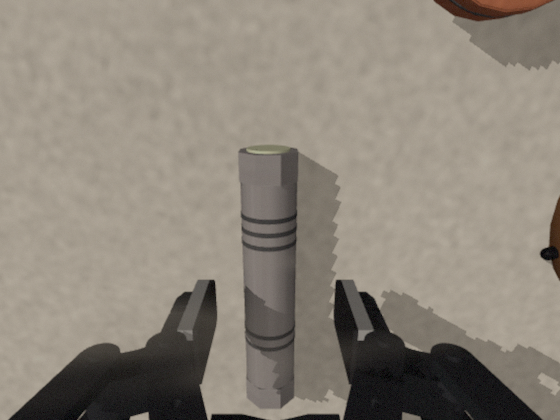

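Run:
```python
from h import *
w=eyes.capture("wrist"); s,R=rot()
P=ray(w,[[268,153],[270,390]],24); print(P, np.linalg.norm(P[0]-P[1])); print((P.mean(0)-s["eef_pos"])@R)
```

```text
[[429.27468581 300.39416234  24.        ]
 [323.20242093 258.82449743  24.        ]] 113.92700477808894
[ -4.62142549 -33.84455307  -1.79818788]
```

```bash
python3 -m handwheel '[{"grip":45,"tx":0,"ty":0.5,"tz":-1.8,"wx":0,"wy":0,"wz":0},{"grip":36,"tx":0,"ty":0,"tz":0,"wx":0,"wy":0,"wz":0},{"grip":28,"tx":0,"ty":0,"tz":0,"wx":0,"wy":0,"wz":0},{"grip":18,"tx":0,"ty":0,"tz":0,"wx":0,"wy":0,"wz":0},{"grip":18,"tx":0,"ty":0,"tz":0,"wx":0,"wy":0,"wz":0},{"grip":18,"tx":0,"ty":0,"tz":0,"wx":0,"wy":0,"wz":0},{"grip":18,"tx":0,"ty":0,"tz":0,"wx":0,"wy":0,"wz":0}]' 40
python3 -m handwheel '[{"grip":18,"tx":0,"ty":-5,"tz":0,"wx":0,"wy":0,"wz":0},{"grip":18,"tx":0,"ty":-15,"tz":0,"wx":0,"wy":0,"wz":0},{"grip":18,"tx":0,"ty":-40,"tz":0,"wx":0,"wy":0,"wz":0},{"grip":18,"tx":0,"ty":-40,"tz":0,"wx":0,"wy":0,"wz":0},{"grip":18,"tx":0,"ty":-40,"tz":0,"wx":0,"wy":0,"wz":0},{"grip":18,"tx":0,"ty":-40,"tz":0,"wx":0,"wy":0,"wz":0},{"grip":18,"tx":0,"ty":-5,"tz":0,"wx":0,"wy":0,"wz":0},{"grip":18,"tx":0,"ty":0,"tz":0,"wx":0,"wy":0,"wz":0}]'
python3 - <<'E'
from h import *
plan(645,-134,170,160); print(sense()["grip_width"]*85.4)
w=eyes.capture("wrist"); save(w,"w14.png")
E
```

```text
time_s: 11.87
eef_pos: [370.8, 277.8, -11.6]
ee_rot: [0.131, -0.131, 0.695, -0.695]
force: [0.2, -0.2, 0.6]
grip_width: 0.207
time_s: 12.53
eef_pos: [371.8, 278.2, 175.9]
ee_rot: [0.133, -0.129, 0.695, -0.694]
force: [-0.4, -0.1, -0.9]
grip_width: 0.21
t 12.53 TCP [371.8 278.2 175.9] jaw -68.6 wid 17.8 F [-0.4 -0.1 -0.9] j6 1.59
turn wy -0.849 rad, then t [294.    6.4 397.7] tilt 0.32 level wx,wz [ 6.21660548e-05  7.87893377e-22 -5.57767411e-03]
17.914847891233357
```

View pics/w14.png

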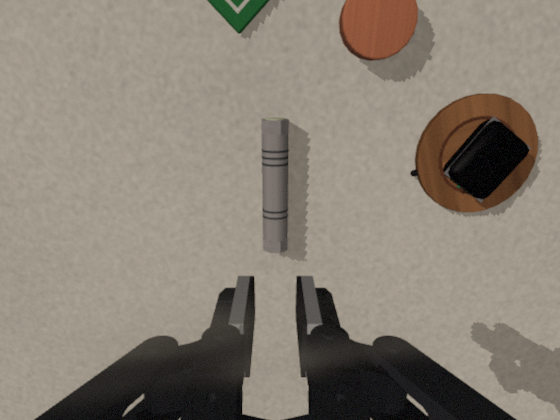

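The grip missed: it closed to 18 mm and the flashlight still lies at (275,185). So the tips are more than 30 mm above the reported TCP. I'll go lower and feel for the table.

```bash
python3 -m handwheel '[{"grip":45,"tx":0,"ty":30,"tz":0,"wx":0,"wy":0,"wz":0},{"grip":45,"tx":0,"ty":40,"tz":0,"wx":0,"wy":0,"wz":0},{"grip":45,"tx":0,"ty":40,"tz":0,"wx":0,"wy":0,"wz":0},{"grip":45,"tx":0,"ty":40,"tz":0,"wx":0,"wy":0,"wz":0},{"grip":45,"tx":0,"ty":30,"tz":0,"wx":0,"wy":0,"wz":0},{"grip":45,"tx":0,"ty":8,"tz":0,"wx":0,"wy":0,"wz":0},{"grip":45,"tx":0,"ty":6,"tz":0,"wx":0,"wy":0,"wz":0},{"grip":45,"tx":0,"ty":4,"tz":0,"wx":0,"wy":0,"wz":0},{"grip":45,"tx":0,"ty":0,"tz":0,"wx":0,"wy":0,"wz":0}]'
python3 -m handwheel '[{"grip":45,"tx":0,"ty":2,"tz":0,"wx":0,"wy":0,"wz":0},{"grip":45,"tx":0,"ty":1,"tz":0,"wx":0,"wy":0,"wz":0},{"grip":45,"tx":0,"ty":0,"tz":0,"wx":0,"wy":0,"wz":0}]'
python3 - <<'E'
from h import *
plan(371,277,-28)
w=eyes.capture("wrist"); save(w,"w15.png")
E
```

```text
time_s: 13.33
eef_pos: [371.2, 278.0, -24.3]
ee_rot: [0.131, -0.131, 0.695, -0.695]
force: [0.1, -0.2, 0.3]
grip_width: 0.531
time_s: 13.58
eef_pos: [371.2, 278.0, -27.1]
ee_rot: [0.132, -0.131, 0.695, -0.695]
force: [-0.2, -0.1, -0.7]
grip_width: 0.527
t 13.58 TCP [371.2 278.  -27.1] jaw -68.6 wid 44.8 F [-0.2 -0.1 -0.7] j6 1.59
turn wy 0.000 rad, then t [0.6 0.9 0.8] tilt 0.08 level wx,wz [ 4.36385090e-05 -1.82700324e-23 -1.35655677e-03]
```

View pics/w15.png

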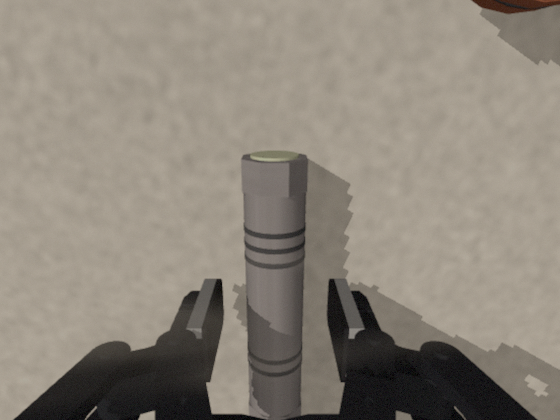

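```bash
for i in 1; do python3 -m handwheel '[{"grip":45,"tx":0,"ty":1.5,"tz":0,"wx":0,"wy":0,"wz":0},{"grip":45,"tx":0,"ty":1.5,"tz":0,"wx":0,"wy":0,"wz":0},{"grip":45,"tx":0,"ty":0,"tz":0,"wx":0,"wy":0,"wz":0}]' | grep -A0 -E "eef_pos|force"; done; python3 -m handwheel '[{"grip":45,"tx":0,"ty":1.5,"tz":0,"wx":0,"wy":0,"wz":0},{"grip":45,"tx":0,"ty":0,"tz":0,"wx":0,"wy":0,"wz":0}]' | grep -E "eef_pos|force";python3 -m handwheel '[{"grip":35,"tx":0,"ty":0,"tz":0,"wx":0,"wy":0,"wz":0},{"grip":35,"tx":0,"ty":0,"tz":0,"wx":0,"wy":0,"wz":0}]' | grep -E "eef_pos|force"
python3 - <<'E'
from h import *
c=eyes.capture("scene");save({"pixels":c["pixels"][110:180,290:380]},"s15.png",8)
s=sense();p=s["eef_pos"];s,R=rot()
for h in(30,36,42): print(h,((proj(c,[p+R[:,2]*k*17.5-R[:,1]*h for k in(-1,1)])-[290,110])*8).round(0).tolist())
E
```

```text
eef_pos: [370.7, 277.7, -30.9]
--
force: [-0.5, 0.3, -0.0]
eef_pos: [370.7, 277.7, -32.4]
force: [0.6, 0.4, 0.6]
eef_pos: [370.8, 277.8, -32.2]
force: [0.8, -0.3, -0.6]
30 [[393.0, 311.0], [344.0, 357.0]]
36 [[395.0, 299.0], [345.0, 346.0]]
42 [[397.0, 287.0], [347.0, 334.0]]
```

View pics/s15.png

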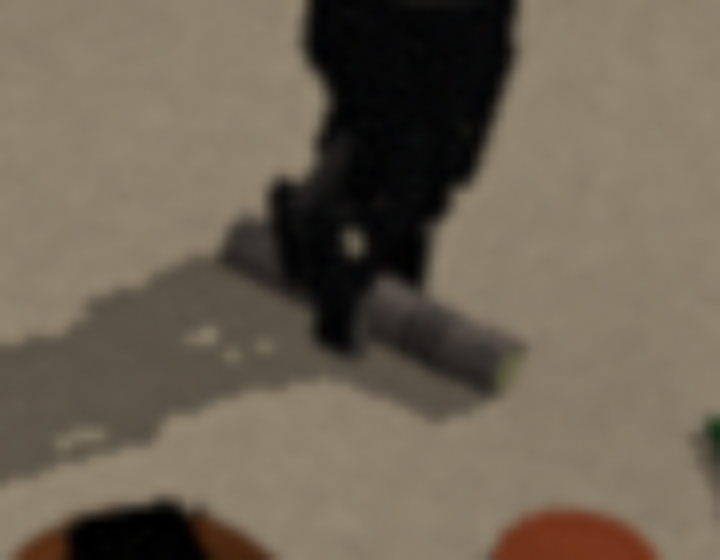

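```bash
python3 -m handwheel '[{"grip":35,"tx":0,"ty":-2,"tz":0,"wx":0,"wy":0,"wz":0},{"grip":28,"tx":0,"ty":0,"tz":0,"wx":0,"wy":0,"wz":0},{"grip":18,"tx":0,"ty":0,"tz":0,"wx":0,"wy":0,"wz":0},{"grip":18,"tx":0,"ty":0,"tz":0,"wx":0,"wy":0,"wz":0},{"grip":18,"tx":0,"ty":0,"tz":0,"wx":0,"wy":0,"wz":0},{"grip":18,"tx":0,"ty":0,"tz":0,"wx":0,"wy":0,"wz":0}]' 50
python3 - <<'E'
from h import *
plan(371,277,-28); print(sense()["grip_width"]*85.4)
E
python3 -m handwheel '[{"grip":18,"tx":0,"ty":-5,"tz":0,"wx":0,"wy":0,"wz":0},{"grip":18,"tx":0,"ty":-15,"tz":0,"wx":0,"wy":0,"wz":0},{"grip":18,"tx":0,"ty":-40,"tz":0,"wx":0,"wy":0,"wz":0},{"grip":18,"tx":0,"ty":-40,"tz":0,"wx":0,"wy":0,"wz":0},{"grip":18,"tx":0,"ty":-40,"tz":0,"wx":0,"wy":0,"wz":0},{"grip":18,"tx":0,"ty":-40,"tz":0,"wx":0,"wy":0,"wz":0},{"grip":18,"tx":0,"ty":-20,"tz":0,"wx":0,"wy":0,"wz":0},{"grip":18,"tx":0,"ty":0,"tz":0,"wx":0,"wy":0,"wz":0}]'
python3 - <<'E'
from h import *
plan(645,-134,170,160); print(sense()["grip_width"]*85.4)
w=eyes.capture("wrist"); save(w,"w16.png")
E
```

```text
time_s: 14.77
eef_pos: [371.0, 277.8, -29.8]
ee_rot: [0.131, -0.131, 0.695, -0.695]
force: [-1.2, -1.6, 5.6]
grip_width: 0.26
t 14.77 TCP [371.  277.8 -29.8] jaw -68.6 wid 22.1 F [-1.2 -1.6  5.6] j6 1.59
turn wy 0.000 rad, then t [ 0.3 -1.8  0.8] tilt 0.03 level wx,wz [-7.62442904e-05  1.65715590e-24 -5.02478924e-04]
22.206932946141446
time_s: 15.43
eef_pos: [372.6, 278.6, 174.5]
ee_rot: [0.134, -0.128, 0.695, -0.694]
force: [-0.3, -0.9, -2.0]
grip_width: 0.258
t 15.43 TCP [372.6 278.6 174.5] jaw -68.6 wid 21.9 F [-0.3 -0.9 -2. ] j6 1.59
turn wy -0.849 rad, then t [294.6   5.3 397.1] tilt 0.5 level wx,wz [ 1.98295595e-04  1.40565854e-21 -8.66290434e-03]
21.999839647431394
```

View pics/w16.png

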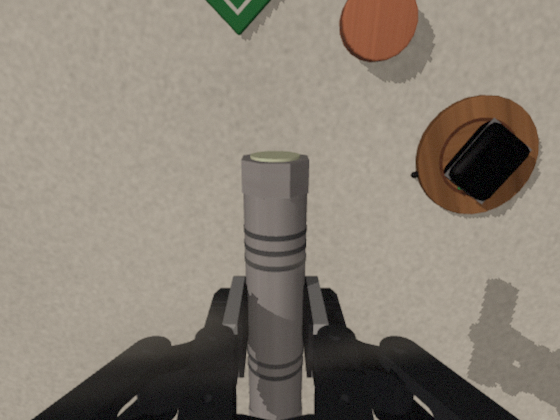

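The flashlight is held at mid-length, centred at (275,280). Now I turn and carry it beside the cradle.

```bash
python3 -m handwheel '[{"grip":18,"tx":0,"ty":0,"tz":0,"wx":0,"wy":-0.121,"wz":0},{"grip":18,"tx":0,"ty":0,"tz":0,"wx":0,"wy":-0.121,"wz":0},{"grip":18,"tx":0,"ty":0,"tz":0,"wx":0,"wy":-0.121,"wz":0},{"grip":18,"tx":0,"ty":0,"tz":0,"wx":0,"wy":-0.121,"wz":0},{"grip":18,"tx":0,"ty":0,"tz":0,"wx":0,"wy":-0.121,"wz":0},{"grip":18,"tx":0,"ty":0,"tz":0,"wx":0,"wy":-0.121,"wz":0},{"grip":18,"tx":0,"ty":0,"tz":0,"wx":0,"wy":-0.121,"wz":0}]'
python3 - <<'E'
from h import *
plan(575,-90,185,160)
E
```

```text
time_s: 16.07
eef_pos: [369.9, 277.4, 168.0]
ee_rot: [0.406, -0.408, 0.579, -0.578]
force: [-0.1, -0.1, -1.9]
grip_width: 0.257
t 16.07 TCP [369.9 277.4 168. ] jaw -19.8 wid 21.8 F [-0.1 -0.1 -1.9] j6 0.73
turn wy 0.004 rad, then t [275.2 -17.1 318.3] tilt 0.19 level wx,wz [ 2.54427684e-03 -5.63751375e-23  2.24537164e-03]
```

```bash
python3 -m handwheel '[{"grip":18,"tx":27,"ty":-2,"tz":31,"wx":0,"wy":0,"wz":0},{"grip":18,"tx":27,"ty":-2,"tz":31,"wx":0,"wy":0,"wz":0},{"grip":18,"tx":27,"ty":-2,"tz":31,"wx":0,"wy":0,"wz":0},{"grip":18,"tx":27,"ty":-2,"tz":31,"wx":0,"wy":0,"wz":0},{"grip":18,"tx":27,"ty":-2,"tz":31,"wx":0,"wy":0,"wz":0},{"grip":18,"tx":27,"ty":-2,"tz":31,"wx":0,"wy":0,"wz":0},{"grip":18,"tx":27,"ty":-2,"tz":31,"wx":0,"wy":0,"wz":0},{"grip":18,"tx":27,"ty":-2,"tz":31,"wx":0,"wy":0,"wz":0},{"grip":18,"tx":27,"ty":-1,"tz":31,"wx":0,"wy":0,"wz":0},{"grip":18,"tx":27,"ty":0,"tz":31,"wx":0,"wy":0,"wz":0}]'
python3 -m handwheel '[{"grip":18,"tx":5,"ty":0,"tz":8,"wx":0,"wy":0,"wz":0},{"grip":18,"tx":0,"ty":0,"tz":0,"wx":0,"wy":0,"wz":0},{"grip":18,"tx":0,"ty":0,"tz":0,"wx":0,"wy":0,"wz":0}]'
python3 - <<'E'
from h import *
plan(650,-113,170,160)
w=eyes.capture("wrist"); save(w,"w17.png")
E
```

```text
time_s: 16.9
eef_pos: [569.0, -84.2, 185.0]
ee_rot: [0.404, -0.405, 0.581, -0.579]
force: [-0.0, 0.2, -1.7]
grip_width: 0.256
time_s: 17.15
eef_pos: [574.1, -89.3, 185.0]
ee_rot: [0.404, -0.405, 0.581, -0.579]
force: [0.7, 0.4, -2.1]
grip_width: 0.261
t 17.15 TCP [574.1 -89.3 185. ] jaw -20.1 wid 22.2 F [ 0.7  0.4 -2.1] j6 -0.00
turn wy -0.002 rad, then t [-3.7 14.7 79.5] tilt 0.21 level wx,wz [ 3.56729497e-03  1.66578359e-22 -3.57944232e-04]
```

View pics/w17.png

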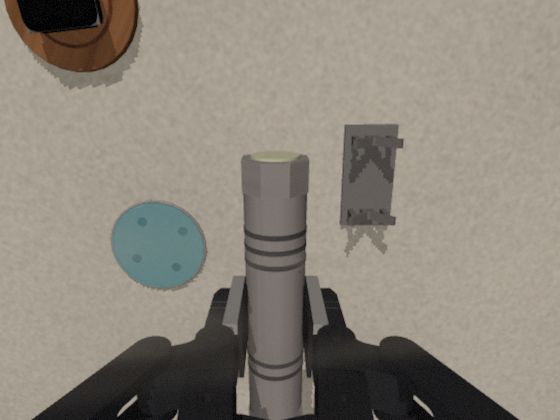

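Run:
```python
from h import *
w=eyes.capture("wrist"); np.savez("w17.npz",**w); save({"pixels":w["pixels"][110:260,320:430]},"w17z.png",5)
```

```text
(no output)
```

View pics/w17z.png

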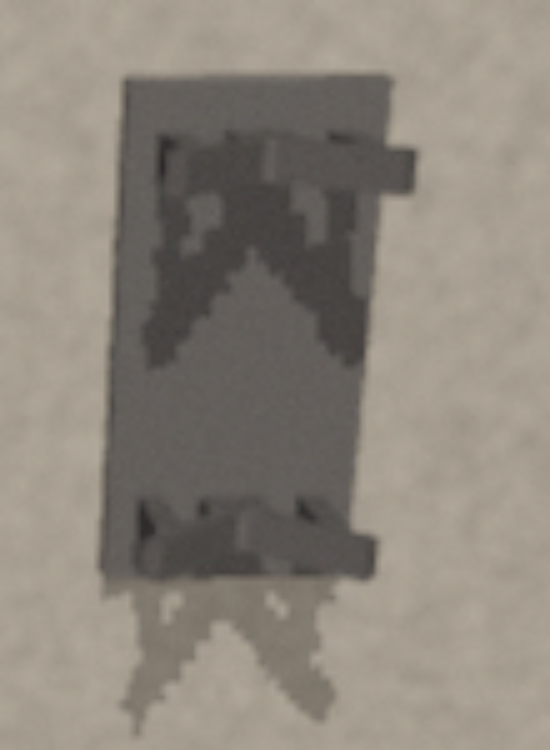

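Run:
```python
from h import *
w=dict(np.load("w17.npz")); k=np.array([[124,78],[389,76],[349,578],[104,575]])/5+[320,110]
P=ray(w,k,5); print(P.round(1).tolist(),P.mean(0)); d=(P[0]+P[1]-P[2]-P[3])/2; e=(P[1]+P[2]-P[0]-P[3])/2
print(np.linalg.norm(d),np.linalg.norm(e),np.degrees(np.arctan2(d[1],d[0])),np.degrees(np.arctan2(e[1],e[0])))
# lens end of held light relative TCP at its own height
s,R=rot(); z=s["eef_pos"][2]+41.8+12
Q=ray(w,[[275,157]],z)[0]; print("lens end tool",(R.T@(Q-s["eef_pos"])).round(1))
ja=(np.degrees(np.arctan2(d[1],d[0]))+90)
plan(P.mean(0)[0],P.mean(0)[1],60,ja)
```

```text
[[653.5, -62.6, 5.0], [700.1, -79.3, 5.0], [668.2, -174.1, 5.0], [621.3, -156.3, 5.0]] [ 660.79676406 -118.08710142    5.        ]
99.5169168961033 49.78982018129046 71.20567428726812 -20.27224490772303
lens end tool [-62.9 -53.8   0.8]
t 17.25 TCP [574.1 -88.4 186.1] jaw -20.0 wid 21.8 F [-0.8  0.8 -2. ] j6 -0.00
turn wy -0.022 rad, then t [  0.2 126.   91.8] tilt 0.1 level wx,wz [ 1.73810876e-03 -7.00533673e-23 -2.37043876e-04]
```

```bash
python3 -m handwheel '[{"grip":18,"tx":-0.4,"ty":0,"tz":20,"wx":0,"wy":0,"wz":0},{"grip":18,"tx":-0.4,"ty":0,"tz":36,"wx":0,"wy":0,"wz":0},{"grip":18,"tx":0,"ty":10,"tz":35,"wx":0,"wy":0,"wz":0},{"grip":18,"tx":0,"ty":35,"tz":0,"wx":0,"wy":0,"wz":0},{"grip":18,"tx":0,"ty":35,"tz":0,"wx":0,"wy":0,"wz":0},{"grip":18,"tx":0,"ty":35,"tz":0,"wx":0,"wy":0,"wz":0},{"grip":18,"tx":0,"ty":20,"tz":0,"wx":0,"wy":0,"wz":0},{"grip":18,"tx":0,"ty":0,"tz":0,"wx":0,"wy":0,"wz":0},{"grip":18,"tx":0,"ty":0,"tz":0,"wx":0,"wy":0,"wz":0}]'
python3 - <<'E'
from h import *
plan(660.8,-118.1,-10,160.3)
w=eyes.capture("wrist"); save({"pixels":w["pixels"][80:420,130:430]},"w18.png",1.75)
c=eyes.capture("scene");save({"pixels":c["pixels"][225:310,220:330]},"s18.png",7)
E
```

```text
time_s: 18.0
eef_pos: [660.3, -119.1, 52.0]
ee_rot: [0.405, -0.406, 0.58, -0.579]
force: [1.1, -0.5, 0.4]
grip_width: 0.254
t 18.00 TCP [ 660.3 -119.1   52. ] jaw -20.0 wid 21.6 F [ 1.1 -0.5  0.4] j6 -0.00
turn wy -0.006 rad, then t [-1.1 62.   0.2] tilt 0.06 level wx,wz [ 1.08711193e-03  1.82919215e-24 -8.37803203e-05]
```

View pics/w18.png

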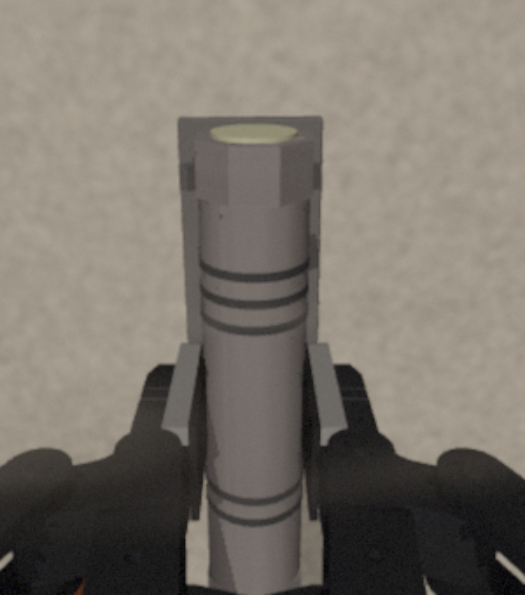

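View pics/s18.png

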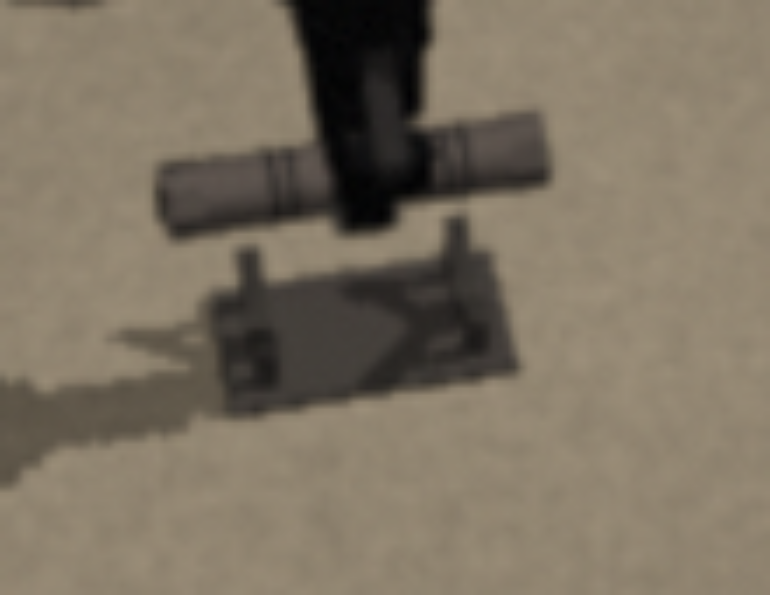

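The tube lies over the cradle. The plate edge centre at (250,118) in the crop is about 1° off the tube line, so I add a small turn and descend.

```bash
python3 -m handwheel '[{"grip":18,"tx":0,"ty":20,"tz":-0.5,"wx":0,"wy":-0.014,"wz":0},{"grip":18,"tx":0,"ty":20,"tz":0,"wx":0,"wy":0,"wz":0},{"grip":18,"tx":0,"ty":10,"tz":0,"wx":0,"wy":0,"wz":0},{"grip":18,"tx":0,"ty":4,"tz":0,"wx":0,"wy":0,"wz":0},{"grip":18,"tx":0,"ty":2,"tz":0,"wx":0,"wy":0,"wz":0},{"grip":18,"tx":0,"ty":0,"tz":0,"wx":0,"wy":0,"wz":0}]'
python3 - <<'E'
from h import *
plan(660.8,-118.1,-10,161)
w=eyes.capture("wrist"); save({"pixels":w["pixels"][80:420,130:430]},"w19.png",1.75)
E
```

```text
time_s: 18.6
eef_pos: [660.8, -120.3, -3.1]
ee_rot: [-0.409, 0.409, -0.576, 0.577]
force: [0.9, -1.0, -1.5]
grip_width: 0.262
t 18.60 TCP [ 660.8 -120.3   -3.1] jaw -19.3 wid 22.2 F [ 0.9 -1.  -1.5] j6 -0.02
turn wy -0.005 rad, then t [-2.1  6.9 -0.7] tilt 0.1 level wx,wz [-1.70245015e-03 -3.20889953e-23 -4.13720594e-06]
```

View pics/w19.png

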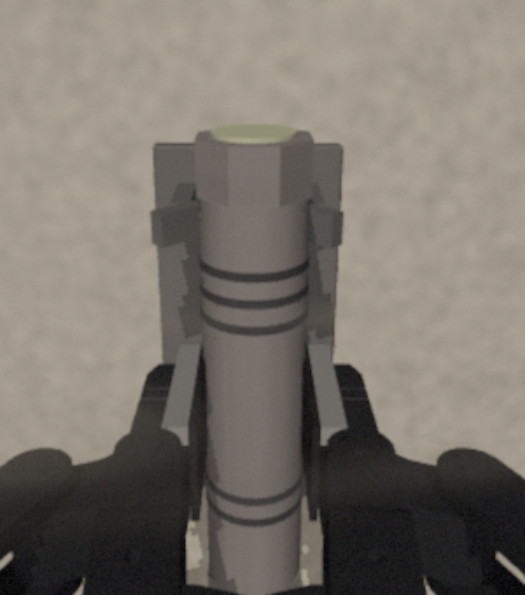

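```bash
python3 -m handwheel '[{"grip":18,"tx":0,"ty":0,"tz":-1,"wx":0,"wy":0,"wz":0},{"grip":18,"tx":0,"ty":0,"tz":-1,"wx":0,"wy":0,"wz":0},{"grip":18,"tx":0,"ty":0,"tz":0,"wx":0,"wy":0,"wz":0}]'
python3 - <<'E'
from h import *
w=eyes.capture("wrist"); s,R=rot(); save({"pixels":w["pixels"][80:420,130:430]},"w20.png",1.75)
a=ray(w,[[272,162.3]],5)[0]; b=ray(w,[[275,159.5]],50.5)[0]; print("overhang (want -12 in tool x)",((b-a)@R).round(1), ((a-s["eef_pos"])@R).round(1))
plan(660.8,-118.1,-10,161)
E
```

```text
time_s: 18.9
eef_pos: [658.3, -119.5, -3.6]
ee_rot: [-0.409, 0.409, -0.577, 0.577]
force: [-0.6, -0.3, -1.3]
grip_width: 0.255
overhang (want -12 in tool x) [ -9.5 -45.5   1.3] [-52.8  -8.8  -0.6]
t 18.95 TCP [ 658.3 -119.5   -3.8] jaw -19.3 wid 22.0 F [-0.4  0.3 -1.9] j6 -0.02
turn wy -0.005 rad, then t [-2.1  6.2  1.9] tilt 0.03 level wx,wz [-5.06085492e-04 -4.46391242e-24  1.74449312e-05]
```

View pics/w20.png

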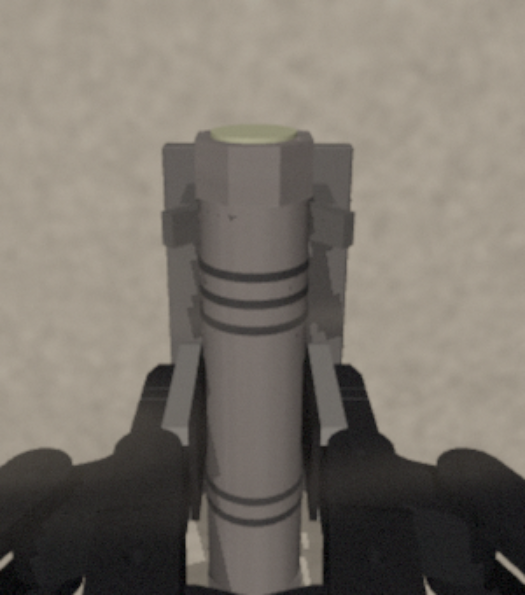

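```bash
python3 -m handwheel '[{"grip":18,"tx":-2.2,"ty":0,"tz":1,"wx":0,"wy":0,"wz":0},{"grip":18,"tx":0,"ty":2,"tz":0,"wx":0,"wy":0,"wz":0},{"grip":18,"tx":0,"ty":1.5,"tz":0,"wx":0,"wy":0,"wz":0},{"grip":18,"tx":0,"ty":0,"tz":0,"wx":0,"wy":0,"wz":0}]';python3 -m handwheel '[{"grip":18,"tx":0,"ty":1.5,"tz":0,"wx":0,"wy":0,"wz":0},{"grip":18,"tx":0,"ty":0,"tz":0,"wx":0,"wy":0,"wz":0}]'
python3 - <<'E'
from h import *
w=eyes.capture("wrist"); save({"pixels":w["pixels"][80:420,130:430]},"w21.png",1.75)
c=eyes.capture("scene");save({"pixels":c["pixels"][225:310,220:330]},"s21.png",7)
E
```

```text
time_s: 19.28
eef_pos: [659.7, -117.6, -8.3]
ee_rot: [0.409, -0.409, 0.577, -0.577]
force: [-0.9, -0.6, -1.3]
grip_width: 0.253
time_s: 19.45
eef_pos: [659.8, -117.7, -9.5]
ee_rot: [0.409, -0.409, 0.577, -0.577]
force: [0.2, -0.2, -2.6]
grip_width: 0.257
```

View pics/w21.png

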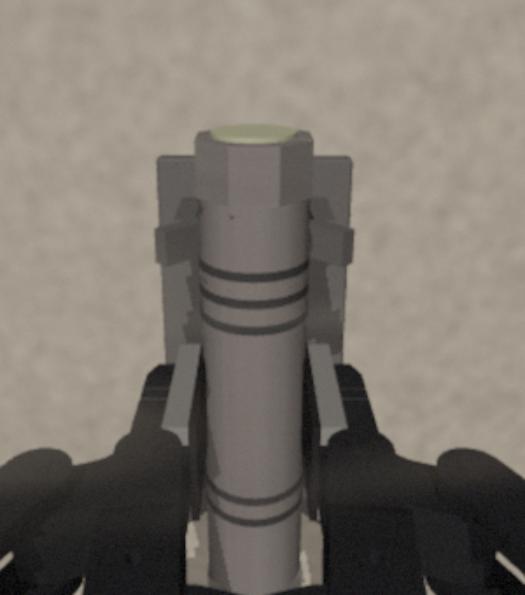

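View pics/s21.png

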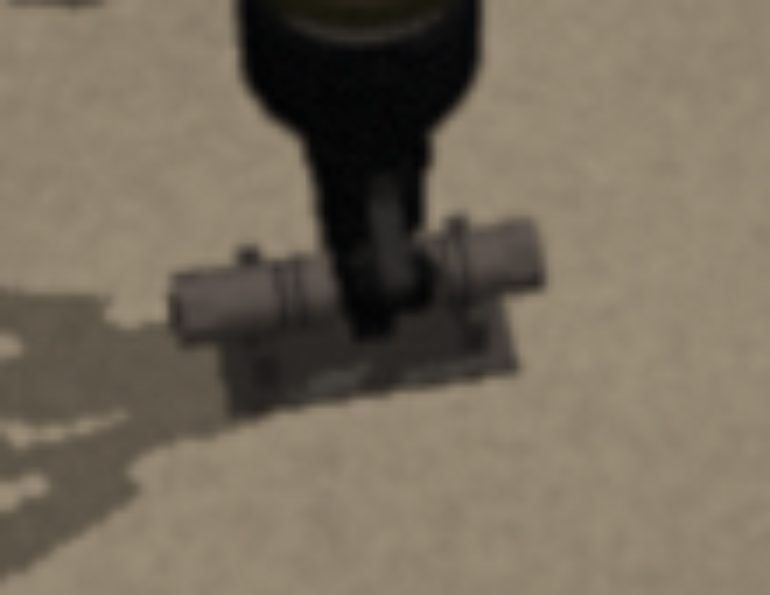

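```bash
python3 -m handwheel '[{"grip":18,"tx":0,"ty":1,"tz":0,"wx":0,"wy":0,"wz":0},{"grip":18,"tx":0,"ty":0,"tz":0,"wx":0,"wy":0,"wz":0}]';python3 -m handwheel '[{"grip":18,"tx":0,"ty":1,"tz":0,"wx":0,"wy":0,"wz":0},{"grip":18,"tx":0,"ty":0,"tz":0,"wx":0,"wy":0,"wz":0}]'
```

```text
time_s: 19.72
eef_pos: [660.0, -117.8, -9.5]
ee_rot: [-0.409, 0.409, -0.577, 0.577]
force: [-2.5, 1.2, 3.6]
grip_width: 0.258
time_s: 19.88
eef_pos: [660.1, -117.8, -9.7]
ee_rot: [-0.409, 0.409, -0.577, 0.577]
force: [-6.3, 1.9, 10.3]
grip_width: 0.259
```

```bash
python3 -m handwheel '[{"grip":25,"tx":0,"ty":0,"tz":0,"wx":0,"wy":0,"wz":0},{"grip":30,"tx":0,"ty":0,"tz":0,"wx":0,"wy":0,"wz":0},{"grip":45,"tx":0,"ty":0,"tz":0,"wx":0,"wy":0,"wz":0},{"grip":60,"tx":0,"ty":0,"tz":0,"wx":0,"wy":0,"wz":0},{"grip":60,"tx":0,"ty":-5,"tz":0,"wx":0,"wy":0,"wz":0},{"grip":60,"tx":0,"ty":-25,"tz":0,"wx":0,"wy":0,"wz":0},{"grip":60,"tx":0,"ty":-40,"tz":0,"wx":0,"wy":0,"wz":0},{"grip":60,"tx":0,"ty":-40,"tz":0,"wx":0,"wy":0,"wz":0},{"grip":60,"tx":0,"ty":-40,"tz":0,"wx":0,"wy":0,"wz":0},{"grip":60,"tx":0,"ty":-35,"tz":0,"wx":0,"wy":0,"wz":0}]'
python3 - <<'E'
from h import *
plan(646,142,180,70)
w=eyes.capture("wrist"); save({"pixels":w["pixels"][60:360,130:430]},"w22.png",1.75)
c=eyes.capture("scene");save({"pixels":c["pixels"][225:310,220:330]},"s22.png",7)
E
```

```text
time_s: 20.72
eef_pos: [660.0, -117.7, 177.2]
ee_rot: [-0.41, 0.409, -0.576, 0.577]
force: [-0.2, -0.0, 1.0]
grip_width: 0.703
t 20.72 TCP [ 660.  -117.7  177.2] jaw -19.3 wid 59.8 F [-0.2 -0.   1. ] j6 -0.01
turn wy -1.559 rad, then t [-102.    -3.   239.3] tilt 0.13 level wx,wz [-2.23678852e-03 -9.99048014e-23 -7.29639616e-06]
```

View pics/w22.png

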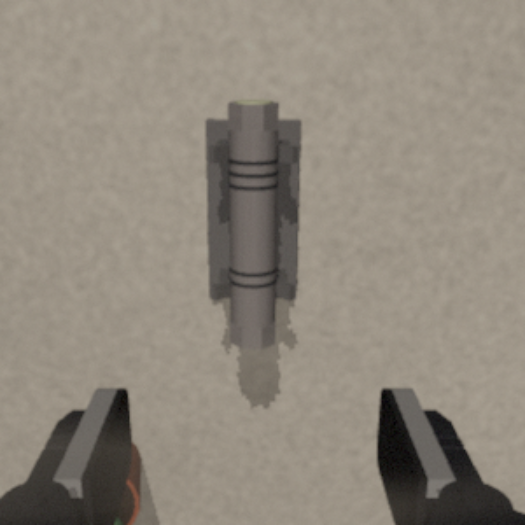

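View pics/s22.png

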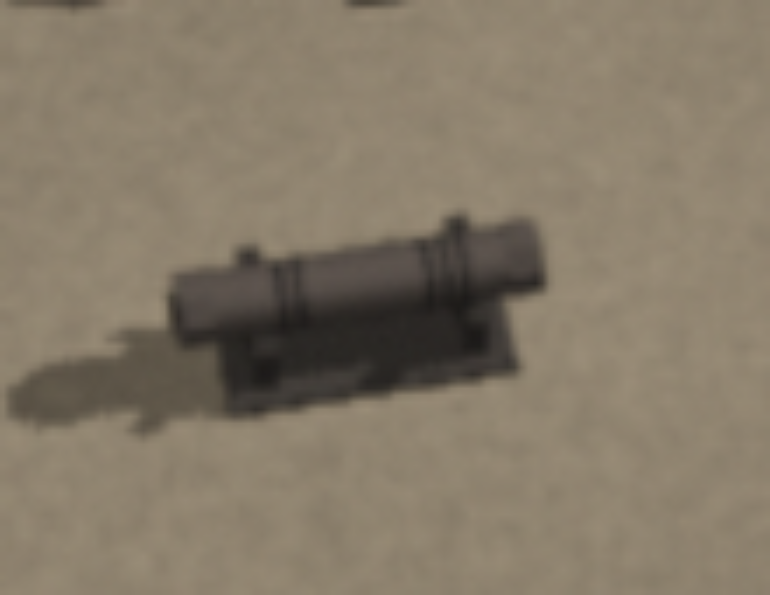

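Run:
```python
from h import *
w=eyes.capture("wrist"); s,R=rot()
T=ray(w,[[274,119.4],[274,258.3]],44); P=ray(w,[[274.8,128.6],[274.5,230.3]],5)
print(np.linalg.norm(T[0]-T[1]),np.linalg.norm(P[0]-P[1]),((T.mean(0)-P.mean(0))@R).round(1),P.mean(0))
```

```text
124.91798951635697 100.89268580196122 [  0.8 -39.   -0.8] [ 664.45117563 -120.40901614    5.        ]
```

The flashlight is seated in both vees, and the tube midpoint is within 1 mm of the plate midpoint. Next is the car key.

```bash
python3 -m handwheel '[{"grip":60,"tx":0,"ty":0,"tz":0,"wx":0,"wy":-0.12,"wz":0},{"grip":60,"tx":0,"ty":0,"tz":0,"wx":0,"wy":-0.12,"wz":0},{"grip":60,"tx":0,"ty":0,"tz":0,"wx":0,"wy":-0.12,"wz":0},{"grip":60,"tx":0,"ty":0,"tz":0,"wx":0,"wy":-0.12,"wz":0},{"grip":60,"tx":0,"ty":0,"tz":0,"wx":0,"wy":-0.12,"wz":0},{"grip":60,"tx":0,"ty":0,"tz":0,"wx":0,"wy":-0.12,"wz":0},{"grip":60,"tx":0,"ty":0,"tz":0,"wx":0,"wy":-0.12,"wz":0},{"grip":60,"tx":0,"ty":0,"tz":0,"wx":0,"wy":-0.12,"wz":0},{"grip":60,"tx":0,"ty":0,"tz":0,"wx":0,"wy":-0.12,"wz":0},{"grip":60,"tx":0,"ty":0,"tz":0,"wx":0,"wy":-0.12,"wz":0}]'
python3 -m handwheel '[{"grip":75,"tx":0,"ty":0,"tz":0,"wx":0,"wy":-0.12,"wz":0},{"grip":75,"tx":0,"ty":0,"tz":0,"wx":0,"wy":-0.12,"wz":0},{"grip":75,"tx":0,"ty":0,"tz":0,"wx":0,"wy":-0.12,"wz":0},{"grip":75,"tx":0,"ty":0,"tz":0,"wx":0,"wy":0,"wz":0}]'
python3 - <<'E'
from h import *
plan(646,142,180,70)
E
```

```text
time_s: 21.7
eef_pos: [659.3, -117.6, 172.0]
ee_rot: [-0.664, 0.664, -0.244, 0.242]
force: [0.4, -0.3, -0.6]
grip_width: 0.7
time_s: 22.03
eef_pos: [659.4, -117.6, 172.2]
ee_rot: [0.697, -0.697, 0.122, -0.12]
force: [-0.2, -0.1, -0.5]
grip_width: 0.883
t 22.03 TCP [ 659.4 -117.6  172.2] jaw 70.3 wid 75.0 F [-0.2 -0.1 -0.5] j6 -1.58
turn wy 0.005 rad, then t [-101.4   -7.6  239.3] tilt 0.15 level wx,wz [ 2.96303989e-06 -4.33699739e-23 -2.66583293e-03]
```

```bash
python3 -m handwheel '[{"grip":75,"tx":-14.5,"ty":0,"tz":34.2,"wx":0,"wy":0.005,"wz":0},{"grip":75,"tx":-14.5,"ty":0,"tz":34.2,"wx":0,"wy":0,"wz":0},{"grip":75,"tx":-14.5,"ty":0,"tz":34.2,"wx":0,"wy":0,"wz":0},{"grip":75,"tx":-14.5,"ty":0,"tz":34.2,"wx":0,"wy":0,"wz":0},{"grip":75,"tx":-14.5,"ty":0,"tz":34.2,"wx":0,"wy":0,"wz":0},{"grip":75,"tx":-14.5,"ty":0,"tz":34.2,"wx":0,"wy":0,"wz":0},{"grip":75,"tx":-14.5,"ty":0,"tz":34.2,"wx":0,"wy":0,"wz":0},{"grip":75,"tx":0,"ty":0,"tz":0,"wx":0,"wy":0,"wz":0},{"grip":75,"tx":0,"ty":0,"tz":0,"wx":0,"wy":0,"wz":0}]'
python3 - <<'E'
from h import *
plan(646,142,-30,70)
w=eyes.capture("wrist"); save(w,"w23.png")
hsv=cv2.cvtColor(w["pixels"],cv2.COLOR_RGB2HSV)
k=blob((hsv[:,:,1]>120)&(hsv[:,:,0]>45)&(hsv[:,:,0]<75),(180,60,380,290)); print(cv2.boundingRect(k),rect(ray(w,k,16)),rect(ray(w,k,8)))
E
```

```text
time_s: 22.78
eef_pos: [646.6, 143.6, 172.7]
ee_rot: [-0.696, 0.696, -0.125, 0.124]
force: [0.9, -0.7, -0.3]
grip_width: 0.88
t 22.78 TCP [646.6 143.6 172.7] jaw 69.8 wid 74.8 F [ 0.9 -0.7 -0.3] j6 -1.18
turn wy -0.004 rad, then t [  0.3 202.7  -1.6] tilt 0.09 level wx,wz [ 7.14619953e-04  2.45604325e-24 -1.42897262e-03]
(255, 145, 43, 79) [646.7 143.9  73.6  38.1 159.9] [648.6 143.2  75.4  39.  159.9]
```

View pics/w23.png

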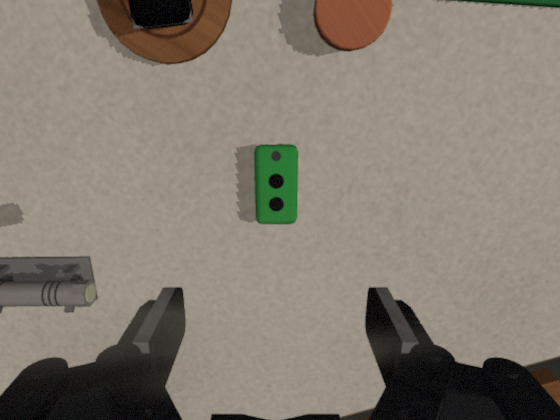

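The key is at (277,184), buttons up, aligned with the jaws. Going down now.

```bash
python3 -m handwheel '[{"grip":60,"tx":0,"ty":30,"tz":0,"wx":0,"wy":0,"wz":0},{"grip":60,"tx":0,"ty":40,"tz":0,"wx":0,"wy":0,"wz":0},{"grip":60,"tx":0,"ty":40,"tz":0,"wx":0,"wy":0,"wz":0},{"grip":60,"tx":0,"ty":40,"tz":0,"wx":0,"wy":0,"wz":0},{"grip":60,"tx":0,"ty":27,"tz":0,"wx":0,"wy":0,"wz":0},{"grip":60,"tx":0,"ty":12,"tz":0,"wx":0,"wy":0,"wz":0},{"grip":60,"tx":0,"ty":6,"tz":0,"wx":0,"wy":0,"wz":0},{"grip":60,"tx":0,"ty":4,"tz":0,"wx":0,"wy":0,"wz":0},{"grip":60,"tx":0,"ty":0,"tz":0,"wx":0,"wy":0,"wz":0}]' 30
python3 - <<'E'
from h import *
plan(646.7,143.9,-30,70)
w=eyes.capture("wrist"); save(w,"w24.png"); s,R=rot()
hsv=cv2.cvtColor(w["pixels"],cv2.COLOR_RGB2HSV)
k=blob((hsv[:,:,1]>120)&(hsv[:,:,0]>45)&(hsv[:,:,0]<75),(180,60,380,400)); r=rect(ray(w,k,16)); print(cv2.boundingRect(k),r,(R.T@(np.array([r[0],r[1],16])-s["eef_pos"])).round(1))
E
```

```text
time_s: 23.58
eef_pos: [648.0, 141.5, -24.2]
ee_rot: [0.696, -0.696, 0.124, -0.125]
force: [0.8, 0.2, 0.3]
grip_width: 0.702
t 23.58 TCP [648.  141.5 -24.2] jaw 69.7 wid 59.7 F [0.8 0.2 0.3] j6 -1.18
turn wy -0.005 rad, then t [-2.1  5.8  1.8] tilt 0.1 level wx,wz [-5.98595632e-04 -2.19811377e-24  1.55064067e-03]
(232, 206, 97, 149) [642.1 145.6  69.   37.8 159.9] [ -7.  -39.6   1.6]
```

View pics/w24.png

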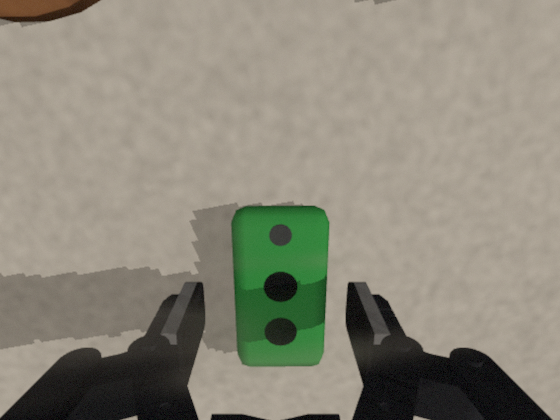

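```bash
python3 - <<'E'
from h import *
w=eyes.capture("wrist"); s,R=rot()
P=ray(w,[[280,211],[280,366]],16); print(np.linalg.norm(P[0]-P[1]),(R.T@(P.mean(0)-s["eef_pos"])).round(1))
E
python3 -m handwheel '[{"grip":60,"tx":0,"ty":2,"tz":1.6,"wx":0,"wy":0,"wz":0},{"grip":60,"tx":0,"ty":2,"tz":0,"wx":0,"wy":0,"wz":0},{"grip":60,"tx":0,"ty":0,"tz":0,"wx":0,"wy":0,"wz":0}]'
```

```text
73.8713139224513 [ -2.2 -39.4   1.7]
time_s: 23.93
eef_pos: [647.8, 143.6, -29.1]
ee_rot: [0.696, -0.696, 0.124, -0.124]
force: [-0.7, 0.7, 0.0]
grip_width: 0.702
```

```bash
python3 -m handwheel '[{"grip":52,"tx":-1.5,"ty":1,"tz":0,"wx":0,"wy":0,"wz":0},{"grip":46,"tx":0,"ty":0.5,"tz":0,"wx":0,"wy":0,"wz":0},{"grip":42,"tx":0,"ty":0,"tz":0,"wx":0,"wy":0,"wz":0},{"grip":34,"tx":0,"ty":0,"tz":0,"wx":0,"wy":0,"wz":0},{"grip":34,"tx":0,"ty":0,"tz":0,"wx":0,"wy":0,"wz":0},{"grip":34,"tx":0,"ty":0,"tz":0,"wx":0,"wy":0,"wz":0}]' 30
python3 - <<'E'
from h import *
plan(536,387,180,-23.4); print(sense()["grip_width"]*85.4)
w=eyes.capture("wrist"); save(w,"w25.png"); s,R=rot()
E
```

```text
time_s: 24.43
eef_pos: [646.5, 144.0, -30.5]
ee_rot: [0.696, -0.696, 0.124, -0.124]
force: [-0.1, -0.0, 2.3]
grip_width: 0.46
t 24.43 TCP [646.5 144.  -30.5] jaw 69.8 wid 39.1 F [-0.1 -0.   2.3] j6 -1.18
turn wy -1.515 rad, then t [ 179.2 -210.5  197.8] tilt 0.02 level wx,wz [-1.31320625e-04  4.63506534e-25  2.71036010e-04]
39.32636192529444
```

View pics/w25.png

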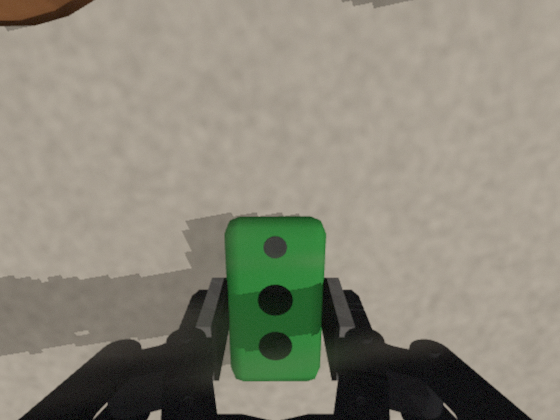

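```bash
python3 -m handwheel '[{"grip":34,"tx":0,"ty":-6,"tz":0,"wx":0,"wy":0,"wz":0},{"grip":34,"tx":0,"ty":-20,"tz":0,"wx":0,"wy":0,"wz":0},{"grip":34,"tx":0,"ty":-40,"tz":0,"wx":0,"wy":0,"wz":0},{"grip":34,"tx":0,"ty":-40,"tz":0,"wx":0,"wy":0,"wz":0},{"grip":34,"tx":0,"ty":-30,"tz":0,"wx":0,"wy":0.116,"wz":0},{"grip":34,"tx":0,"ty":-30,"tz":0,"wx":0,"wy":0.116,"wz":0},{"grip":34,"tx":0,"ty":-25,"tz":0,"wx":0,"wy":0.116,"wz":0},{"grip":34,"tx":0,"ty":-20,"tz":0,"wx":0,"wy":0.116,"wz":0},{"grip":34,"tx":0,"ty":0,"tz":0,"wx":0,"wy":0.116,"wz":0},{"grip":34,"tx":0,"ty":0,"tz":0,"wx":0,"wy":0.116,"wz":0}]'
python3 -m handwheel '[{"grip":34,"tx":0,"ty":0,"tz":0,"wx":0,"wy":0.116,"wz":0},{"grip":34,"tx":0,"ty":0,"tz":0,"wx":0,"wy":0.116,"wz":0},{"grip":34,"tx":0,"ty":0,"tz":0,"wx":0,"wy":0.116,"wz":0},{"grip":34,"tx":0,"ty":0,"tz":0,"wx":0,"wy":0.116,"wz":0},{"grip":34,"tx":0,"ty":0,"tz":0,"wx":0,"wy":0.116,"wz":0},{"grip":34,"tx":0,"ty":0,"tz":0,"wx":0,"wy":0.116,"wz":0},{"grip":34,"tx":0,"ty":0,"tz":0,"wx":0,"wy":0.116,"wz":0},{"grip":34,"tx":0,"ty":0,"tz":0,"wx":0,"wy":0.116,"wz":0}]'
python3 - <<'E'
from h import *
plan(520,350,185,-23.4); print(sense()["grip_width"]*85.4)
E
```

```text
time_s: 25.32
eef_pos: [646.7, 144.0, 182.2]
ee_rot: [0.612, -0.611, 0.355, -0.357]
force: [0.8, -0.3, -1.9]
grip_width: 0.456
time_s: 25.98
eef_pos: [646.2, 144.0, 180.5]
ee_rot: [0.387, -0.387, 0.592, -0.592]
force: [0.4, -0.4, -0.2]
grip_width: 0.458
t 25.98 TCP [646.2 144.  180.5] jaw -23.6 wid 38.9 F [ 0.4 -0.4 -0.2] j6 0.45
turn wy -0.003 rad, then t [-139.    -4.5 -197.6] tilt 0.01 level wx,wz [ 1.93588767e-04 -4.32431362e-26  9.42650440e-05]
39.12772176343259
```

```bash
python3 -m handwheel '[{"grip":34,"tx":-19.9,"ty":0,"tz":-28.2,"wx":0,"wy":0,"wz":0},{"grip":34,"tx":-19.9,"ty":0,"tz":-28.2,"wx":0,"wy":0,"wz":0},{"grip":34,"tx":-19.9,"ty":0,"tz":-28.2,"wx":0,"wy":0,"wz":0},{"grip":34,"tx":-19.9,"ty":0,"tz":-28.2,"wx":0,"wy":0,"wz":0},{"grip":34,"tx":-19.9,"ty":0,"tz":-28.2,"wx":0,"wy":0,"wz":0},{"grip":34,"tx":-19.9,"ty":0,"tz":-28.2,"wx":0,"wy":0,"wz":0},{"grip":34,"tx":-19.9,"ty":0,"tz":-28.2,"wx":0,"wy":0,"wz":0},{"grip":34,"tx":0,"ty":0,"tz":0,"wx":0,"wy":0,"wz":0},{"grip":34,"tx":0,"ty":0,"tz":0,"wx":0,"wy":0,"wz":0}]'
python3 - <<'E'
from h import *
w=eyes.capture("wrist"); save(w,"w26.png"); s,R=rot()
hsv=cv2.cvtColor(w["pixels"],cv2.COLOR_RGB2HSV)
k=blob((hsv[:,:,1]>110)&(hsv[:,:,0]>40)&(hsv[:,:,0]<95),(120,0,430,209)); r=rect(ray(w,k,6)); print(cv2.boundingRect(k),r)
z=s["eef_pos"][2]+30.5+16; P=ray(w,[[275,221],[275,379]],z); print("key in tool",(R.T@(P.mean(0)-s["eef_pos"])).round(1),np.linalg.norm(P[0]-P[1]))
plan(r[0],r[1],-24,r[4]+90)
E
```

```text
time_s: 26.73
eef_pos: [519.1, 351.1, 180.6]
ee_rot: [-0.39, 0.39, -0.59, 0.59]
force: [0.5, -0.1, -0.8]
grip_width: 0.457
(236, 74, 82, 120) [537.9 389.2 108.3  72.4  66.3]
key in tool [ -2.1 -46.5  -0.5] 73.17736318450247
t 26.78 TCP [519.9 350.  180.5] jaw -23.2 wid 39.0 F [ 0.6 -1.3 -0.8] j6 0.81
turn wy 0.009 rad, then t [-43.2 204.4   0.7] tilt 0.02 level wx,wz [-2.81035934e-04  2.49384910e-24  2.24968066e-04]
```

View pics/w26.png

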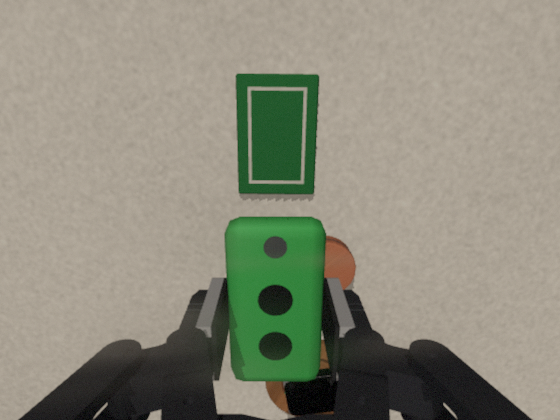

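```bash
python3 -m handwheel '[{"grip":34,"tx":-20,"ty":10,"tz":0.6,"wx":0,"wy":0.009,"wz":0},{"grip":34,"tx":-21,"ty":20,"tz":0.6,"wx":0,"wy":0,"wz":0},{"grip":34,"tx":0,"ty":35,"tz":0,"wx":0,"wy":0,"wz":0},{"grip":34,"tx":0,"ty":35,"tz":0,"wx":0,"wy":0,"wz":0},{"grip":34,"tx":0,"ty":35,"tz":0,"wx":0,"wy":0,"wz":0},{"grip":34,"tx":0,"ty":25,"tz":0,"wx":0,"wy":0,"wz":0},{"grip":34,"tx":0,"ty":15,"tz":0,"wx":0,"wy":0,"wz":0},{"grip":34,"tx":0,"ty":0,"tz":0,"wx":0,"wy":0,"wz":0},{"grip":34,"tx":0,"ty":0,"tz":0,"wx":0,"wy":0,"wz":0}]'
python3 - <<'E'
from h import *
plan(538,389,-24)
w=eyes.capture("wrist"); np.savez("w27.npz",**w); save({"pixels":w["pixels"][60:420,110:440]},"w27.png",1.66); s,R=rot()
E
```

```text
time_s: 27.53
eef_pos: [538.2, 385.9, 5.3]
ee_rot: [-0.386, 0.386, -0.593, 0.593]
force: [-0.5, 0.6, -0.9]
grip_width: 0.462
t 27.53 TCP [538.2 385.9   5.3] jaw -23.9 wid 39.2 F [-0.5  0.6 -0.9] j6 0.86
turn wy 0.000 rad, then t [-2.7 29.3 -1.4] tilt 0.04 level wx,wz [3.91658099e-04 4.05223465e-24 6.37356797e-04]
```

View pics/w27.png

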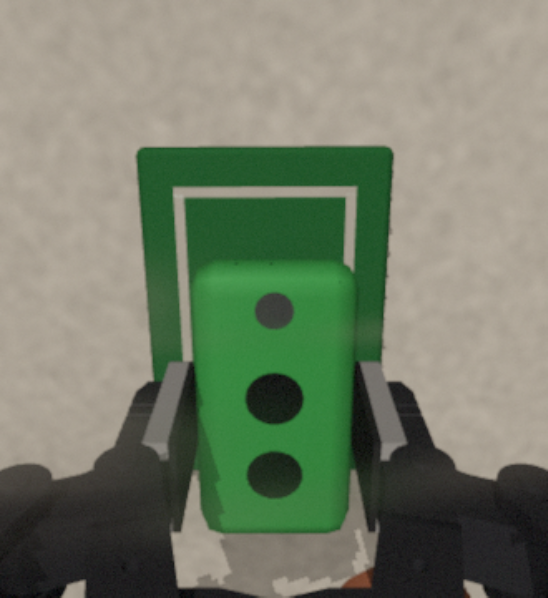

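Run:
```python
from h import *
w=dict(np.load("w27.npz")); s,R=rot(); p=s["eef_pos"]
k=np.array([[138,148],[392,148],[153,370],[382,370]])/1.66+[110,60]
P=(ray(w,k,6)-p)@R; print(P.round(1))
a=(P[0]+P[1])/2; b=(P[2]+P[3])/2; d=a-b; print("mat centre tool", a+ -d/np.linalg.norm(d)*55, "dir deg off", np.degrees(np.arctan2(d[2],-d[0])))
q=np.array([[264,190],[264.5,193]])/1.66+[110,60]; print("outline end", ((ray(w,q,6)-p)@R).round(1))
z=p[2]+30.5+16; Q=(ray(w,[[275,221],[275,379]],z)-p)@R; print("key",Q.mean(0).round(1))
```

```text
[[-56.9   0.6 -37.9]
 [-56.8   0.6  34. ]
 [ 13.9   0.5 -38.3]
 [ 14.1   0.6  35.2]]
mat centre tool [-1.88319482  0.53521696 -1.6484776 ] dir deg off -0.31110080016733643
outline end [[-44.8   0.6  -2.3]
 [-43.9   0.6  -2.2]]
key [ -1.7 -46.5   0.5]
```

```bash
python3 -m handwheel '[{"grip":34,"tx":0,"ty":12,"tz":-2.1,"wx":0,"wy":0,"wz":0},{"grip":34,"tx":0,"ty":8,"tz":0,"wx":0,"wy":0,"wz":0},{"grip":34,"tx":0,"ty":4,"tz":0,"wx":0,"wy":0,"wz":0},{"grip":34,"tx":0,"ty":3,"tz":0,"wx":0,"wy":0,"wz":0},{"grip":34,"tx":0,"ty":0,"tz":0,"wx":0,"wy":0,"wz":0}]';python3 -m handwheel '[{"grip":34,"tx":0,"ty":1.2,"tz":0,"wx":0,"wy":0,"wz":0},{"grip":34,"tx":0,"ty":0,"tz":0,"wx":0,"wy":0,"wz":0}]'
python3 - <<'E'
from h import *
plan(538,389,-24)
w=eyes.capture("wrist"); np.savez("w28.npz",**w); save({"pixels":w["pixels"][60:420,110:440]},"w28.png",1.66)
E
```

```text
time_s: 28.0
eef_pos: [535.2, 387.8, -22.4]
ee_rot: [0.386, -0.387, 0.592, -0.592]
force: [-0.1, -0.1, -0.2]
grip_width: 0.459
time_s: 28.17
eef_pos: [535.7, 388.0, -22.8]
ee_rot: [-0.386, 0.386, -0.592, 0.592]
force: [0.1, 0.0, -0.8]
grip_width: 0.46
t 28.17 TCP [535.7 388.  -22.8] jaw -23.8 wid 39.1 F [ 0.1  0.  -0.8] j6 0.87
turn wy 0.000 rad, then t [-1.9  1.2  1.7] tilt 0.02 level wx,wz [-2.79214307e-04 -2.54681263e-24 -2.84081414e-04]
```

View pics/w28.png

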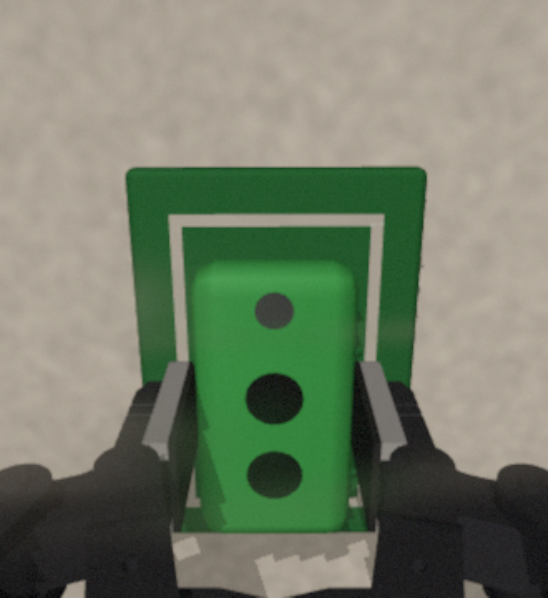

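```bash
python3 - <<'E'
from h import *
w=dict(np.load("w28.npz")); s,R=rot(); p=s["eef_pos"]
k=np.array([[127,168],[427,168],[140,370],[412,370]])/1.66+[110,60]
P=(ray(w,k,6)-p)@R; print(P.round(1)); print("outline end outer (want -44 from c)",((ray(w,np.array([[276,213]])/1.66+[110,60],6)-p)@R).round(1))
E
python3 -m handwheel '[{"grip":34,"tx":0,"ty":1.2,"tz":0.4,"wx":0,"wy":0,"wz":0},{"grip":34,"tx":0,"ty":0,"tz":0,"wx":0,"wy":0,"wz":0}]'
python3 -m handwheel '[{"grip":34,"tx":0,"ty":1,"tz":0,"wx":0,"wy":0,"wz":0},{"grip":34,"tx":0,"ty":0,"tz":0,"wx":0,"wy":0,"wz":0}]'
```

```text
[[-57.1 -28.7 -34.6]
 [-57.  -28.7  37.6]
 [ -2.3 -28.7 -35.4]
 [ -2.2 -28.7  38. ]]
outline end outer (want -44 from c) [[-45.9 -28.7   1.3]]
time_s: 28.38
eef_pos: [536.0, 387.7, -24.1]
ee_rot: [-0.386, 0.386, -0.592, 0.592]
force: [-0.3, 0.5, -0.2]
grip_width: 0.457
time_s: 28.55
eef_pos: [536.1, 387.8, -24.6]
ee_rot: [-0.386, 0.386, -0.592, 0.592]
force: [-1.3, -1.6, 3.3]
grip_width: 0.461
```

Contact at the mat height, centred within about 1 mm. Now I release and look.

```bash
python3 -m handwheel '[{"grip":41,"tx":0,"ty":0.4,"tz":0,"wx":0,"wy":0,"wz":0},{"grip":46,"tx":0,"ty":0,"tz":0,"wx":0,"wy":0,"wz":0},{"grip":60,"tx":0,"ty":0,"tz":0,"wx":0,"wy":0,"wz":0},{"grip":70,"tx":0,"ty":0,"tz":0,"wx":0,"wy":0,"wz":0},{"grip":70,"tx":0,"ty":-5,"tz":0,"wx":0,"wy":0,"wz":0},{"grip":70,"tx":0,"ty":-25,"tz":0,"wx":0,"wy":0,"wz":0},{"grip":70,"tx":0,"ty":-40,"tz":0,"wx":0,"wy":0,"wz":0},{"grip":70,"tx":0,"ty":-40,"tz":0,"wx":0,"wy":0,"wz":0},{"grip":70,"tx":0,"ty":-40,"tz":0,"wx":0,"wy":0,"wz":0},{"grip":70,"tx":0,"ty":-40,"tz":0,"wx":0,"wy":0,"wz":0}]'
python3 - <<'E'
from h import *
w=eyes.capture("wrist"); save({"pixels":w["pixels"][60:360,130:430]},"w29.png",1.75); s,R=rot()
hsv=cv2.cvtColor(w["pixels"],cv2.COLOR_RGB2HSV); g=(hsv[:,:,1]>110)&(hsv[:,:,0]>40)&(hsv[:,:,0]<95)
m=rect(ray(w,blob(g,(150,60,400,285)),6)); k=rect(ray(w,blob(g&(hsv[:,:,2]>125),(150,60,400,285)),20)); print("mat",m,"key",k)
plan(524,-397,210)
E
```

```text
time_s: 29.38
eef_pos: [535.6, 387.6, 167.1]
ee_rot: [-0.386, 0.386, -0.592, 0.592]
force: [1.2, 1.0, 0.2]
grip_width: 0.819
mat [537.9 389.5 108.2  72.4  66.2] key [530.9 392.6  47.8  14.1  65.4]
t 29.43 TCP [538.3 389.  176.4] jaw -23.8 wid 69.6 F [0.4 0.7 8.1] j6 0.86
turn wy 0.000 rad, then t [724.7 -38.6 304. ] tilt 0.81 level wx,wz [-9.12467890e-03  3.31092266e-21 -1.06888691e-02]
```

View pics/w29.png

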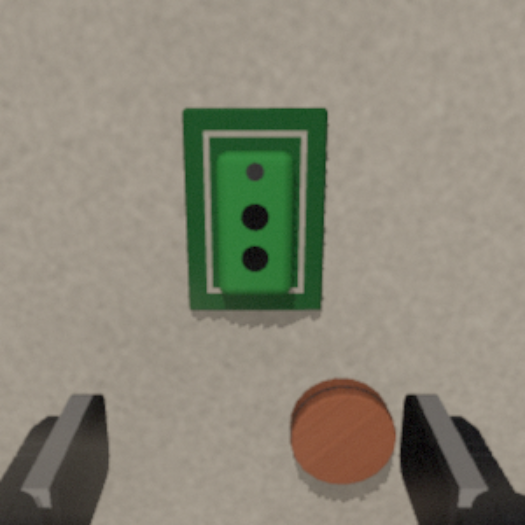

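Run:
```python
from h import *
w=eyes.capture("wrist"); s,R=rot(); p=s["eef_pos"]
f=lambda u,v,z:((ray(w,np.array([[u,v]])/1.75+[130,60],z)-p)@R)[0]
hsv=cv2.cvtColor(w["pixels"],cv2.COLOR_RGB2HSV)
save({"pixels":w["pixels"][110:250,220:330]},"w30.png",5)
m=cv2.inRange(hsv,(40,110,0),(95,255,255)); 
print("outline",f(255,130,6),f(255,297,6)); print("mat",f(255,107,6),f(255,310,6)); print("key",f(255,153,18),f(255,294,20)); print(s["eef_pos"],s["force"])
```

```text
outline [-45.00405657 167.27817678   1.74583066] [ 48.21934828 166.32666384   1.72867372]
mat [-56.68907163 167.39744343   1.74798119] [ 56.15992538 166.24561593   1.72721233]
key [-34.82986262 155.1728934    1.70211578] [ 41.14111667 152.39723301   1.68116025]
[538.34936077 389.05482751 172.78883838] [0.7160341  0.12041126 0.05071472]
```

View pics/w30.png

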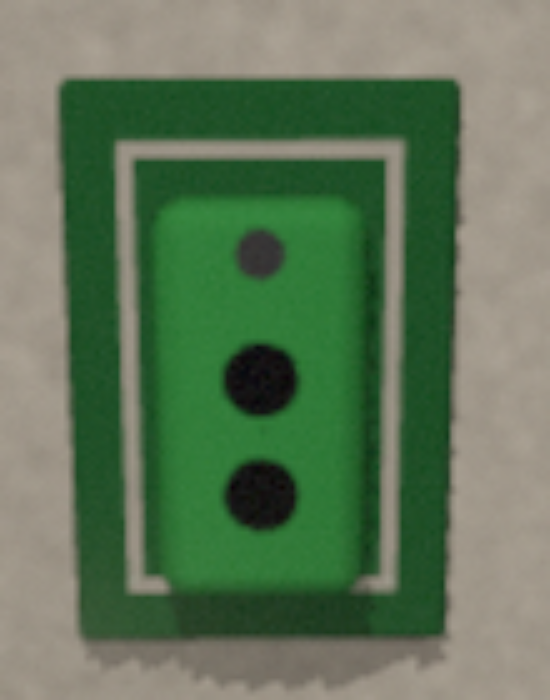

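Run:
```python
from h import *
w=eyes.capture("wrist"); s,R=rot(); p=s["eef_pos"]
f=lambda v,z:round(((ray(w,[[275,v]],z)-p)@R)[0][0],1)
print("outline",f(138,6),f(228.8,6),"mat",f(126,6),f(237.4,6),"key",f(149,14),f(149,18),f(228,18),f(228,22))
# independent: scene and top views
for n,win in(("scene",(365,150,430,190)),("top",(90,180,155,240))):
    c=eyes.capture(n); hsv=cv2.cvtColor(c["pixels"],cv2.COLOR_RGB2HSV); H,S,V=[hsv[:,:,i].astype(int) for i in range(3)]
    g=(S>100)&(H>40)&(H<90); m=rect(ray(c,blob(g,win),6)); k=rect(ray(c,blob(g&(V>95),win),18)); print(n,m,k)
    x0,y0,x1,y1=win; save({"pixels":c["pixels"][y0-10:y1+10,x0-10:x1+10]},n+"31.png",8)
```

```text
outline -43.9 44.1 mat -54.5 53.2 key -35.1 -35.7 38.8 37.3
scene [535.  387.7 107.6  73.4  66.2] [553.3 416.4   4.3   2.9 150.1]
top [536.3 387.2 105.7  69.8  66.3] [535.5 388.1  66.2  30.9  65.9]
```

View pics/scene31.png

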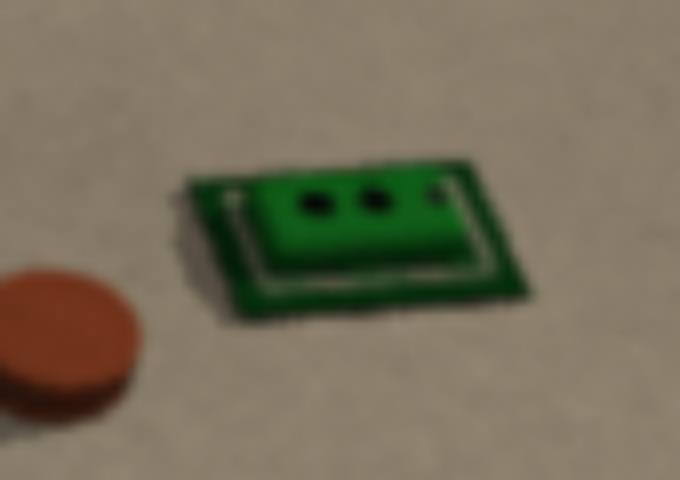

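View pics/top31.png

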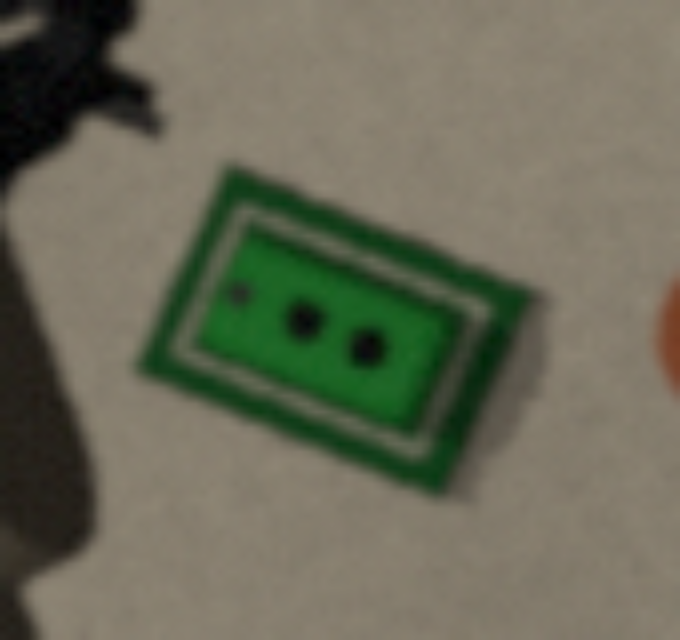

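The key is flat with buttons up, and centred within about 1.5 mm in the wrist and top views. Next is the bottle, located first from the two fixed cameras.

Run:
```python
from h import *
for n,win in(("top",(410,185,490,235)),("scene",(105,240,170,300))):
    c=eyes.capture(n); x0,y0,x1,y1=win; save({"pixels":c["pixels"][y0:y1,x0:x1]},n+"32.png",9)
    np.savez(n+"32.npz",**c)
plan(524,-397,200)
```

```text
t 29.73 TCP [535.3 387.4 162.8] jaw -23.8 wid 69.8 F [ 0.3 -0.1 -0.3] j6 0.86
turn wy 0.000 rad, then t [722.5 -36.1 305.9] tilt 0.17 level wx,wz [ 1.98011732e-03 -1.42052079e-22  2.29190978e-03]
```

View pics/top32.png

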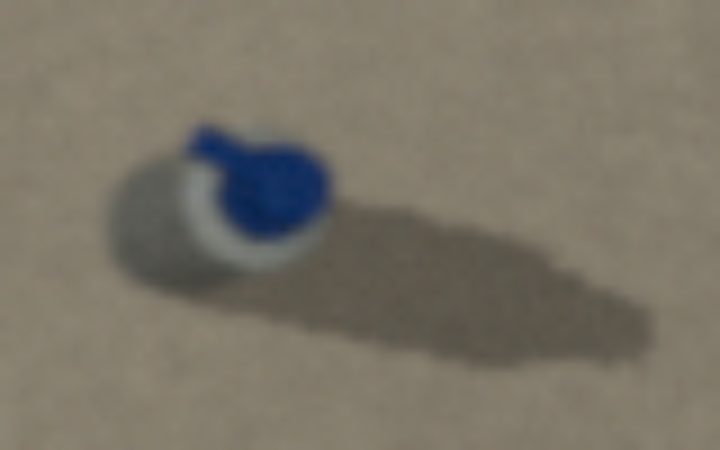

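View pics/scene32.png

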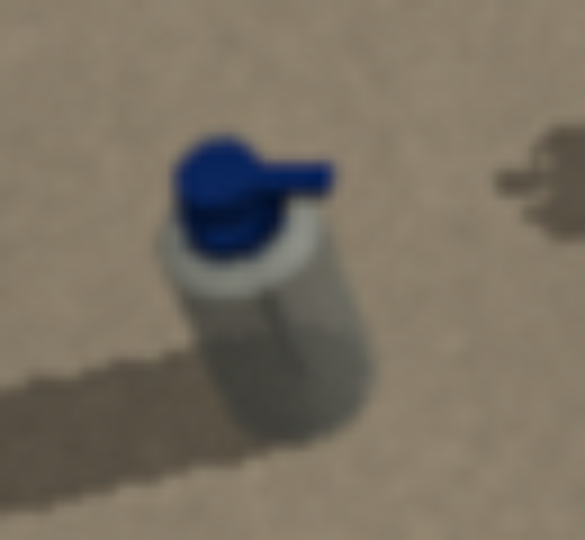

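Run:
```python
from h import *
t=dict(np.load("top32.npz")); s=dict(np.load("scene32.npz"))
h=ray(t,np.array([[277,190],[207,142]])/9+[410,185],96); print(h.round(1), np.degrees(np.arctan2(*(h[1]-h[0])[[1,0]])))
h=ray(s,np.array([[220,175],[325,178]])/9+[105,240],96); print(h.round(1), np.degrees(np.arctan2(*(h[1]-h[0])[[1,0]])))
h=ray(t,np.array([[190,222]])/9+[410,185],0); print("foot top",h.round(1))
h=ray(s,np.array([[297,370]])/9+[105,240],0); print("foot scene",h.round(1))
plan(522,-401,215)
```

```text
[[ 521.8 -401.3   96. ]
 [ 534.8 -383.6   96. ]] 53.4160530136501
[[ 526.6 -403.4   96. ]
 [ 540.3 -381.5   96. ]] 57.95940105935264
foot top [[ 524.3 -411.9    0. ]]
foot scene [[ 519.8 -403.5    0. ]]
t 29.73 TCP [535.3 387.4 162.8] jaw -23.8 wid 69.8 F [ 0.3 -0.1 -0.3] j6 0.86
turn wy 0.000 rad, then t [727.  -51.1 305.6] tilt 0.17 level wx,wz [ 1.98011732e-03 -1.42052079e-22  2.29190978e-03]
```

```bash
python3 -m handwheel '[{"grip":70,"tx":36.3,"ty":-8,"tz":15.3,"wx":0,"wy":0,"wz":0},{"grip":70,"tx":36.3,"ty":-8,"tz":15.3,"wx":0,"wy":0,"wz":0},{"grip":70,"tx":36.3,"ty":-8,"tz":15.3,"wx":0,"wy":0,"wz":0},{"grip":70,"tx":36.3,"ty":-8,"tz":15.3,"wx":0,"wy":0,"wz":0},{"grip":70,"tx":36.3,"ty":-8,"tz":15.3,"wx":0,"wy":0,"wz":0},{"grip":70,"tx":36.3,"ty":-8,"tz":15.3,"wx":0,"wy":0,"wz":0},{"grip":70,"tx":36.3,"ty":-4,"tz":15.3,"wx":0,"wy":0,"wz":0},{"grip":70,"tx":36.3,"ty":0,"tz":15.3,"wx":0,"wy":0,"wz":0},{"grip":70,"tx":36.3,"ty":0,"tz":15.3,"wx":0,"wy":0,"wz":0},{"grip":70,"tx":36.3,"ty":0,"tz":15.3,"wx":0,"wy":0,"wz":0}]'
python3 - <<'E'
from h import *
plan(523,-403,215)
E
```

```text
time_s: 30.57
eef_pos: [528.8, -7.9, 215.5]
ee_rot: [0.386, -0.387, 0.593, -0.592]
force: [0.7, -0.2, -0.4]
grip_width: 0.817
t 30.57 TCP [528.8  -7.9 215.5] jaw -23.8 wid 69.5 F [ 0.7 -0.2 -0.4] j6 0.18
turn wy 0.000 rad, then t [3.639e+02 3.000e-01 1.540e+02] tilt 0.11 level wx,wz [ 1.91572285e-03 -2.12051762e-23  2.97813639e-04]
```

```bash
python3 -m handwheel '[{"grip":70,"tx":36.4,"ty":0,"tz":15.4,"wx":0,"wy":0,"wz":0},{"grip":70,"tx":36.4,"ty":0,"tz":15.4,"wx":0,"wy":0,"wz":0},{"grip":70,"tx":36.4,"ty":0,"tz":15.4,"wx":0,"wy":0,"wz":0},{"grip":70,"tx":36.4,"ty":0,"tz":15.4,"wx":0,"wy":0,"wz":0},{"grip":70,"tx":36.4,"ty":0,"tz":15.4,"wx":0,"wy":0,"wz":0},{"grip":70,"tx":36.4,"ty":0,"tz":15.4,"wx":0,"wy":0,"wz":0},{"grip":70,"tx":36.4,"ty":0,"tz":15.4,"wx":0,"wy":0,"wz":0},{"grip":70,"tx":36.4,"ty":0,"tz":15.4,"wx":0,"wy":0,"wz":0},{"grip":70,"tx":36.4,"ty":0,"tz":15.4,"wx":0,"wy":0,"wz":0},{"grip":70,"tx":36.4,"ty":0,"tz":15.4,"wx":0,"wy":0,"wz":0}]'
python3 -m handwheel '[{"grip":80,"tx":0,"ty":0,"tz":0,"wx":0,"wy":0,"wz":0},{"grip":80,"tx":0,"ty":0,"tz":0,"wx":0,"wy":0,"wz":0},{"grip":80,"tx":0,"ty":0,"tz":0,"wx":0,"wy":0,"wz":0}]'
python3 - <<'E'
from h import *
plan(523,-403,215)
w=eyes.capture("wrist"); save(w,"w33.png")
E
```

```text
time_s: 31.4
eef_pos: [523.0, -403.0, 215.0]
ee_rot: [0.386, -0.386, 0.593, -0.591]
force: [0.5, -0.4, 1.1]
grip_width: 0.819
time_s: 31.65
eef_pos: [523.6, -400.8, 215.3]
ee_rot: [0.386, -0.386, 0.593, -0.591]
force: [0.0, -0.2, 0.7]
grip_width: 0.937
t 31.65 TCP [ 523.6 -400.8  215.3] jaw -23.8 wid 79.7 F [ 0.  -0.2  0.7] j6 -0.42
turn wy 0.000 rad, then t [2.3 0.3 0.3] tilt 0.13 level wx,wz [ 1.89784210e-03  2.46096013e-23 -1.10104425e-03]
```

View pics/w33.png

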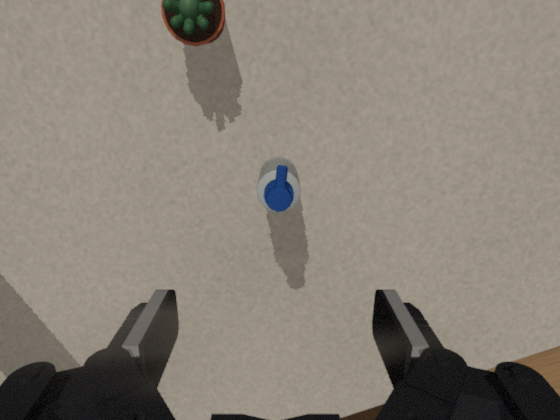

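Run:
```python
from h import *
w=eyes.capture("wrist"); s,R=rot(); save({"pixels":w["pixels"][145:225,245:315]},"w33z.png",7)
for u,v,z in((278.5,196,96),(279,191.5,70)):
    P=ray(w,[[u,v]],z)[0]; print(P.round(1),((P-s["eef_pos"])@R).round(1))
```

```text
[ 527.5 -401.1   96. ] [ -0.4 120.4   3.6]
[ 526.9 -404.3   70. ] [  2.7 146.4   4.3]
```

View pics/w33z.png

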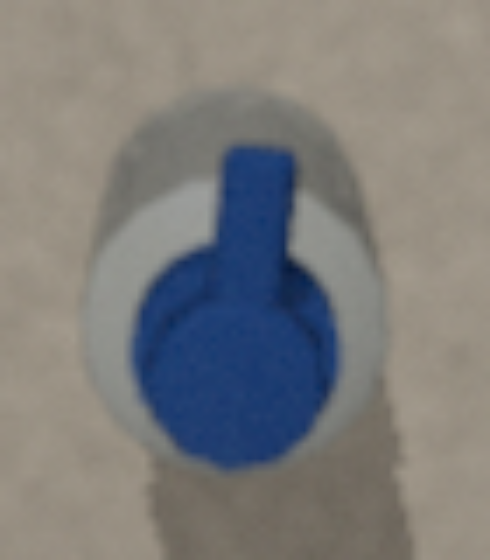

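```bash
python3 -m handwheel '[{"grip":80,"tx":2.5,"ty":20,"tz":3.8,"wx":0,"wy":0,"wz":0},{"grip":80,"tx":0,"ty":35,"tz":0,"wx":0,"wy":0,"wz":0},{"grip":80,"tx":0,"ty":35,"tz":0,"wx":0,"wy":0,"wz":0},{"grip":80,"tx":0,"ty":35,"tz":0,"wx":0,"wy":0,"wz":0},{"grip":80,"tx":0,"ty":25,"tz":0,"wx":0,"wy":0,"wz":0},{"grip":80,"tx":0,"ty":10,"tz":0,"wx":0,"wy":0,"wz":0},{"grip":80,"tx":0,"ty":0,"tz":0,"wx":0,"wy":0,"wz":0},{"grip":80,"tx":0,"ty":0,"tz":0,"wx":0,"wy":0,"wz":0}]'
python3 - <<'E'
from h import *
w=eyes.capture("wrist"); s,R=rot(); save(w,"w34.png"); plan(527,-404,11)
E
```

```text
time_s: 32.42
eef_pos: [526.9, -405.1, 58.0]
ee_rot: [-0.387, 0.386, -0.592, 0.593]
force: [0.6, 0.4, 0.0]
grip_width: 0.935
t 32.47 TCP [ 527.2 -405.6   58.8] jaw -23.7 wid 79.8 F [ 0.8 -0.9  0.7] j6 -0.42
turn wy 0.000 rad, then t [-1.4 47.8 -0.9] tilt 0.19 level wx,wz [-3.10826296e-03  1.04785767e-22  1.37075462e-03]
```

View pics/w34.png

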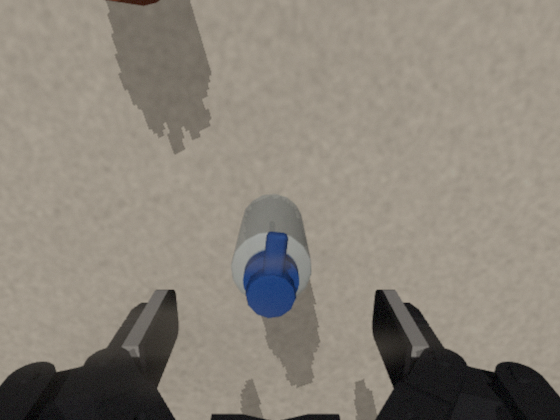

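Run:
```python
from h import *
w=eyes.capture("wrist"); s,R=rot()
for u,v,z in((271,294,96),(271.5,264,70)):
    P=ray(w,[[u,v]],z)[0]; print(P.round(1),((P-s["eef_pos"])@R).round(1))
# where finger tips appear: centre column
print(proj(w,[s["eef_pos"]-R[:,1]*h for h in(34,50)]))
```

```text
[ 526.8 -403.6   96. ] [ -1.8 -37.   -1.1]
[ 527.4 -402.4   70. ] [ -3.2 -11.   -1.1]
[[273.5752929  293.98507589]
 [273.45784896 315.03504112]]
```

```bash
python3 -m handwheel '[{"grip":80,"tx":-2.5,"ty":5,"tz":-1.5,"wx":0,"wy":0,"wz":0},{"grip":80,"tx":0,"ty":15,"tz":0,"wx":0,"wy":0,"wz":0},{"grip":80,"tx":0,"ty":15,"tz":0,"wx":0,"wy":0,"wz":0},{"grip":80,"tx":0,"ty":8,"tz":0,"wx":0,"wy":0,"wz":0},{"grip":80,"tx":0,"ty":4,"tz":0,"wx":0,"wy":0,"wz":0},{"grip":65,"tx":0,"ty":0,"tz":0,"wx":0,"wy":0,"wz":0},{"grip":55,"tx":0,"ty":0,"tz":0,"wx":0,"wy":0,"wz":0},{"grip":48,"tx":0,"ty":0,"tz":0,"wx":0,"wy":0,"wz":0}]' 20
python3 - <<'E'
from h import *
w=eyes.capture("wrist"); s,R=rot(); save(w,"w35.png"); plan(527,-404,11)
c=eyes.capture("scene");save({"pixels":c["pixels"][215:305,80:190]},"s35.png",6)
E
```

```text
time_s: 33.18
eef_pos: [526.3, -402.7, 10.5]
ee_rot: [-0.386, 0.386, -0.592, 0.593]
force: [-0.3, -0.4, -0.3]
grip_width: 0.563
t 33.23 TCP [ 526.2 -402.6   10.5] jaw -23.8 wid 47.8 F [-0.5 -0.2  0.2] j6 -0.41
turn wy 0.000 rad, then t [ 0.9 -0.5  1.3] tilt 0.09 level wx,wz [-1.43402413e-03 -2.50844991e-23  6.42702932e-04]
```

View pics/w35.png

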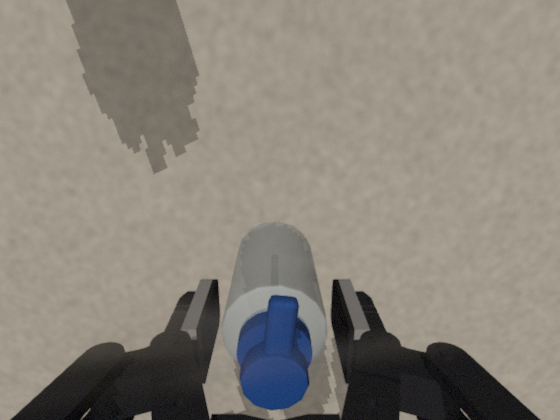

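View pics/s35.png

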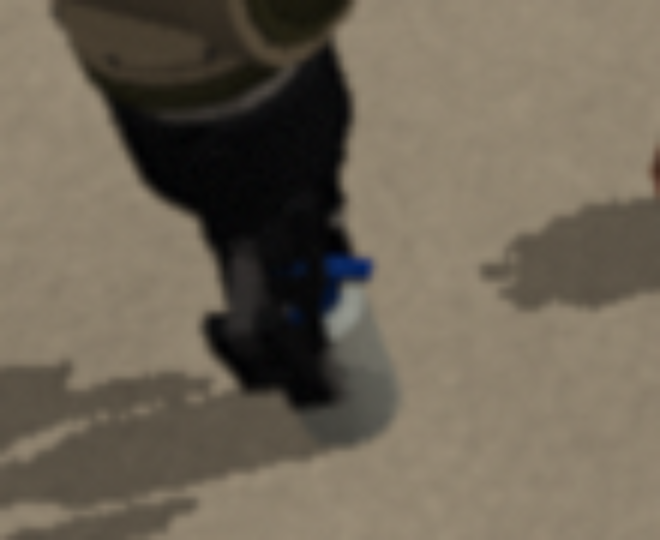

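```bash
python3 -m handwheel '[{"grip":45,"tx":0,"ty":0,"tz":0,"wx":0,"wy":0,"wz":0},{"grip":42,"tx":0,"ty":0,"tz":0,"wx":0,"wy":0,"wz":0},{"grip":39,"tx":0,"ty":0,"tz":0,"wx":0,"wy":0,"wz":0},{"grip":35,"tx":0,"ty":0,"tz":0,"wx":0,"wy":0,"wz":0},{"grip":35,"tx":0,"ty":0,"tz":0,"wx":0,"wy":0,"wz":0},{"grip":35,"tx":0,"ty":0,"tz":0,"wx":0,"wy":0,"wz":0}]' 22
python3 - <<'E'
from h import *
w=eyes.capture("wrist"); s,R=rot(); save(w,"w36.png"); plan(434,-115,150); print(s["grip_width"]*85.4)
E
```

```text
time_s: 33.78
eef_pos: [526.0, -402.4, 9.9]
ee_rot: [-0.386, 0.386, -0.592, 0.592]
force: [0.1, 0.2, 4.7]
grip_width: 0.461
t 33.83 TCP [ 526.  -402.4    9.9] jaw -23.8 wid 39.0 F [-0.7  0.5  5. ] j6 -0.41
turn wy 0.000 rad, then t [-225.9 -140.3 -200. ] tilt 0.03 level wx,wz [-4.98962729e-04 -1.01254441e-23  2.48492274e-04]
39.22913671204079
```

View pics/w36.png

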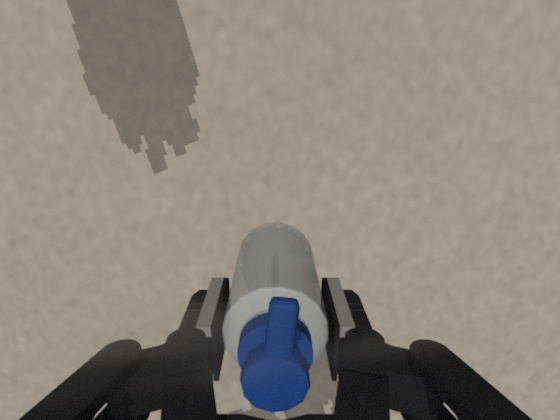

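The bottle is held upright at 39 mm. Lift it well above the succulent, and move over near the coaster.

```bash
python3 -m handwheel '[{"grip":35,"tx":0,"ty":-6,"tz":0,"wx":0,"wy":0,"wz":0},{"grip":35,"tx":0,"ty":-24,"tz":0,"wx":0,"wy":0,"wz":0},{"grip":35,"tx":0,"ty":-35,"tz":0,"wx":0,"wy":0,"wz":0},{"grip":35,"tx":0,"ty":-35,"tz":0,"wx":0,"wy":0,"wz":0},{"grip":35,"tx":0,"ty":-30,"tz":0,"wx":0,"wy":0,"wz":0},{"grip":35,"tx":0,"ty":0,"tz":0,"wx":0,"wy":0,"wz":0}]'
python3 -m handwheel '[{"grip":35,"tx":-12,"ty":0,"tz":-14,"wx":0,"wy":0,"wz":0},{"grip":35,"tx":-24,"ty":0,"tz":-27,"wx":0,"wy":0,"wz":0},{"grip":35,"tx":-24,"ty":0,"tz":-27,"wx":0,"wy":0,"wz":0},{"grip":35,"tx":-24,"ty":0,"tz":-27,"wx":0,"wy":0,"wz":0},{"grip":35,"tx":-24,"ty":0,"tz":-27,"wx":0,"wy":0,"wz":0},{"grip":35,"tx":-24,"ty":0,"tz":-27,"wx":0,"wy":0,"wz":0},{"grip":35,"tx":-24,"ty":0,"tz":-27,"wx":0,"wy":0,"wz":0},{"grip":35,"tx":-19,"ty":0,"tz":-23,"wx":0,"wy":0,"wz":0},{"grip":35,"tx":0,"ty":0,"tz":0,"wx":0,"wy":0,"wz":0},{"grip":35,"tx":0,"ty":0,"tz":0,"wx":0,"wy":0,"wz":0}]'
python3 - <<'E'
from h import *
w=eyes.capture("wrist"); s,R=rot(); save(w,"w37.png"); print(s["grip_width"]*85.4)
hsv=cv2.cvtColor(w["pixels"],cv2.COLOR_RGB2HSV)
k=blob((hsv[:,:,1]>45)&(hsv[:,:,0]>80)&(hsv[:,:,0]<108),(150,30,420,222)); P=ray(w,k,6); print(cv2.boundingRect(k),rect(P))
sel=P[k[:,1]<215][:,:2]; A=np.c_[2*sel,np.ones(len(sel))]; x=np.linalg.lstsq(A,(sel**2).sum(1),rcond=None)[0]; print("circ",x[:2],np.sqrt(x[2]+x[:2]@x[:2]))
plan(x[0],x[1],50)
E
```

```text
time_s: 34.33
eef_pos: [527.6, -404.1, 146.8]
ee_rot: [-0.387, 0.386, -0.588, 0.596]
force: [-0.2, -0.5, 0.4]
grip_width: 0.457
time_s: 35.17
eef_pos: [414.0, -161.1, 139.7]
ee_rot: [-0.387, 0.387, -0.592, 0.592]
force: [-0.3, -0.2, 1.0]
grip_width: 0.462
39.21372329433028
(217, 69, 116, 119) [ 435.3 -113.9   94.2   94.   156.3]
circ [ 435.44150748 -113.63554563] 46.98875417079891
t 35.22 TCP [ 414.5 -162.   139.6] jaw -23.8 wid 39.0 F [ 0.4 -0.3  0.2] j6 -0.22
turn wy 0.000 rad, then t [-52.8  89.6  -0.4] tilt 0.04 level wx,wz [-6.79313955e-04  8.41232916e-24  2.74657454e-04]
```

View pics/w37.png

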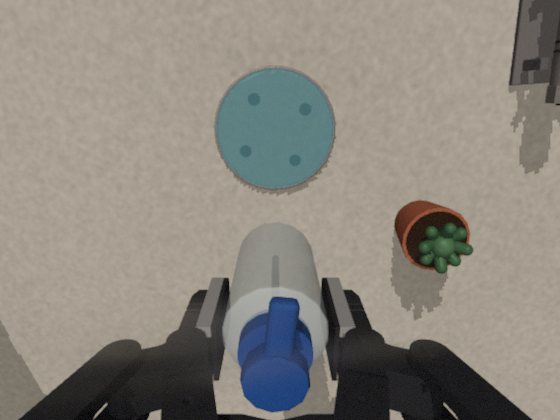

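```bash
python3 - <<'E'
from h import *
w=eyes.capture("wrist"); s,R=rot(); p=s["eef_pos"]
print("foot near edge tool",((ray(w,[[276,224]],p[2]-10)-p)@R).round(1), "shoulder near edge", ((ray(w,[[275.5,288]],p[2]+60)-p)@R).round(1))
plan(435.4,-113.8,50)
E
python3 -m handwheel '[{"grip":35,"tx":-15,"ty":0,"tz":0,"wx":0,"wy":0,"wz":0},{"grip":35,"tx":-20,"ty":15,"tz":0,"wx":0,"wy":0,"wz":0},{"grip":35,"tx":-15,"ty":25,"tz":0,"wx":0,"wy":0,"wz":0},{"grip":35,"tx":-2,"ty":25,"tz":0,"wx":0,"wy":0,"wz":0},{"grip":35,"tx":0,"ty":15,"tz":0,"wx":0,"wy":0,"wz":0},{"grip":35,"tx":0,"ty":10,"tz":0,"wx":0,"wy":0,"wz":0},{"grip":35,"tx":0,"ty":0,"tz":0,"wx":0,"wy":0,"wz":0},{"grip":35,"tx":0,"ty":0,"tz":0,"wx":0,"wy":0,"wz":0}]'
python3 - <<'E'
from h import *
w=eyes.capture("wrist"); s,R=rot(); save(w,"w38.png"); p=s["eef_pos"]
hsv=cv2.cvtColor(w["pixels"],cv2.COLOR_RGB2HSV)
k=blob((hsv[:,:,1]>45)&(hsv[:,:,0]>80)&(hsv[:,:,0]<108),(120,30,440,275)); P=ray(w,k,6)
sel=P[:,:2]; sel=sel[np.abs(np.linalg.norm(sel-[435.4,-113.8],axis=1)-48)<5]; A=np.c_[2*sel,np.ones(len(sel))]; x=np.linalg.lstsq(A,(sel**2).sum(1),rcond=None)[0]; print("circ",x[:2],np.sqrt(x[2]+x[:2]@x[:2]),len(sel),((np.r_[x[:2],6]-p)@R).round(1))
print("foot near edge tool",((ray(w,[[276,224]],p[2]-10)-p)@R).round(1))
plan(x[0],x[1],16)
E
```

```text
foot near edge tool [[-16.6  10.    0.9]] shoulder near edge [[-17.9 -60.    0.5]]
t 35.27 TCP [ 414.6 -162.5  139.6] jaw -23.8 wid 39.0 F [-1.  -0.4 -0.2] j6 -0.22
turn wy 0.000 rad, then t [-53.   89.5  -0.7] tilt 0.03 level wx,wz [-5.08534515e-04 -1.23942701e-23  2.34825318e-04]
time_s: 35.93
eef_pos: [435.5, -114.9, 49.2]
ee_rot: [0.386, -0.386, 0.593, -0.592]
force: [0.2, 0.1, -0.6]
grip_width: 0.46
circ [ 435.61760701 -113.03432575] 46.88890559937164 326 [-1.8 43.8 -1. ]
foot near edge tool [[-16.4  10.    1. ]]
t 35.98 TCP [ 435.8 -115.    49.8] jaw -23.8 wid 39.3 F [ 0.   0.3 -0.7] j6 -0.10
turn wy 0.000 rad, then t [-1.8 33.8 -1. ] tilt 0.03 level wx,wz [-5.13791546e-04 -4.97486792e-24  6.31676025e-05]
```

View pics/w38.png

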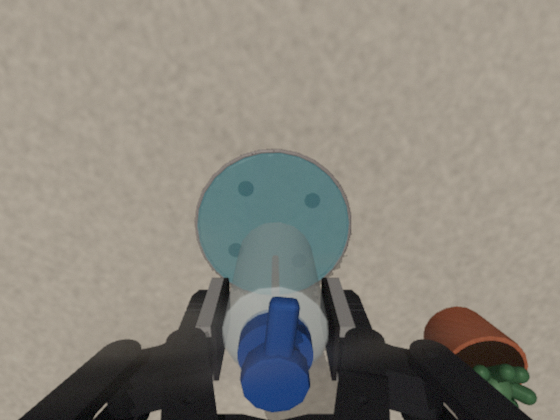

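```bash
python3 -m handwheel '[{"grip":35,"tx":-4.5,"ty":8,"tz":-1.7,"wx":0,"wy":0,"wz":0},{"grip":35,"tx":0,"ty":10,"tz":0,"wx":0,"wy":0,"wz":0},{"grip":35,"tx":0,"ty":6,"tz":0,"wx":0,"wy":0,"wz":0},{"grip":35,"tx":0,"ty":4,"tz":0,"wx":0,"wy":0,"wz":0},{"grip":35,"tx":0,"ty":2,"tz":0,"wx":0,"wy":0,"wz":0},{"grip":35,"tx":0,"ty":0,"tz":0,"wx":0,"wy":0,"wz":0},{"grip":35,"tx":0,"ty":0,"tz":0,"wx":0,"wy":0,"wz":0}]'
python3 - <<'E'
from h import *
w=eyes.capture("wrist"); s,R=rot(); save(w,"w39.png"); p=s["eef_pos"]
hsv=cv2.cvtColor(w["pixels"],cv2.COLOR_RGB2HSV)
k=blob((hsv[:,:,1]>45)&(hsv[:,:,0]>80)&(hsv[:,:,0]<108),(120,30,440,275)); P=ray(w,k,6)
sel=P[:,:2]; sel=sel[np.abs(np.linalg.norm(sel-[435.4,-113.8],axis=1)-48)<5]; A=np.c_[2*sel,np.ones(len(sel))]; x=np.linalg.lstsq(A,(sel**2).sum(1),rcond=None)[0]; print("circ",x[:2],np.sqrt(x[2]+x[:2]@x[:2]),len(sel),((np.r_[x[:2],6]-p)@R).round(1))
print("foot near edge tool",((ray(w,[[276,224]],p[2]-10)-p)@R).round(1))
plan(x[0],x[1],16)
E
```

```text
time_s: 36.57
eef_pos: [435.7, -109.6, 19.7]
ee_rot: [-0.386, 0.386, -0.592, 0.592]
force: [0.1, -0.3, -0.4]
grip_width: 0.46
circ [ 435.6923047  -112.79720088] 46.761414465365284 294 [ 2.9 13.8  1.2]
foot near edge tool [[-16.2  10.    1.2]]
t 36.62 TCP [ 435.7 -109.6   19.8] jaw -23.8 wid 39.3 F [-0.  -0.6 -0.4] j6 -0.09
turn wy 0.000 rad, then t [2.9 3.8 1.2] tilt 0.04 level wx,wz [-6.52517527e-04  1.01445829e-24  4.67922164e-05]
```

View pics/w39.png

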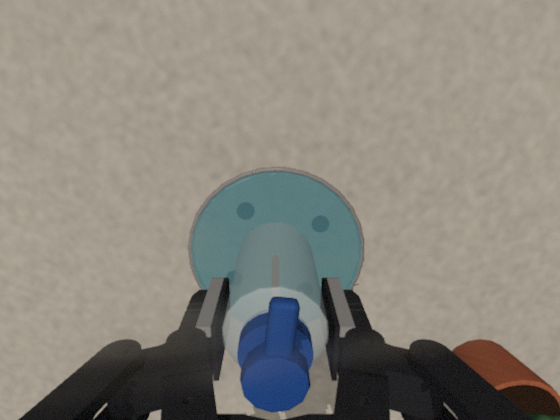

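```bash
python3 -m handwheel '[{"grip":35,"tx":0,"ty":1.5,"tz":0,"wx":0,"wy":0,"wz":0},{"grip":35,"tx":0,"ty":1,"tz":0,"wx":0,"wy":0,"wz":0},{"grip":35,"tx":0,"ty":0,"tz":0,"wx":0,"wy":0,"wz":0}]'
python3 -m handwheel '[{"grip":35,"tx":0,"ty":1,"tz":0,"wx":0,"wy":0,"wz":0},{"grip":35,"tx":0,"ty":0,"tz":0,"wx":0,"wy":0,"wz":0},{"grip":35,"tx":0,"ty":0,"tz":0,"wx":0,"wy":0,"wz":0}]'
```

```text
time_s: 36.87
eef_pos: [435.5, -109.5, 16.9]
ee_rot: [0.386, -0.386, 0.592, -0.592]
force: [-0.5, 0.2, -0.5]
grip_width: 0.457
time_s: 37.12
eef_pos: [435.5, -109.5, 16.0]
ee_rot: [0.386, -0.386, 0.592, -0.592]
force: [0.1, 0.3, -0.6]
grip_width: 0.462
```

```bash
python3 -m handwheel '[{"grip":35,"tx":0,"ty":0.6,"tz":0,"wx":0,"wy":0,"wz":0},{"grip":35,"tx":0,"ty":0,"tz":0,"wx":0,"wy":0,"wz":0}]'
python3 -m handwheel '[{"grip":35,"tx":0,"ty":0.5,"tz":0,"wx":0,"wy":0,"wz":0},{"grip":35,"tx":0,"ty":0,"tz":0,"wx":0,"wy":0,"wz":0}]'
```

```text
time_s: 37.28
eef_pos: [435.6, -109.5, 15.8]
ee_rot: [-0.386, 0.386, -0.592, 0.592]
force: [-1.6, 0.7, 6.2]
grip_width: 0.46
time_s: 37.45
eef_pos: [435.6, -109.6, 15.8]
ee_rot: [-0.386, 0.386, -0.592, 0.592]
force: [-3.9, 1.0, 12.3]
grip_width: 0.459
```

Contact with the coaster. I ease off slightly, open slowly, then rise straight up.

```bash
python3 -m handwheel '[{"grip":35,"tx":0,"ty":-0.7,"tz":0,"wx":0,"wy":0,"wz":0},{"grip":41,"tx":0,"ty":0,"tz":0,"wx":0,"wy":0,"wz":0},{"grip":44,"tx":0,"ty":0,"tz":0,"wx":0,"wy":0,"wz":0},{"grip":50,"tx":0,"ty":0,"tz":0,"wx":0,"wy":0,"wz":0},{"grip":60,"tx":0,"ty":0,"tz":0,"wx":0,"wy":0,"wz":0},{"grip":75,"tx":0,"ty":0,"tz":0,"wx":0,"wy":0,"wz":0},{"grip":80,"tx":0,"ty":0,"tz":0,"wx":0,"wy":0,"wz":0},{"grip":80,"tx":0,"ty":-5,"tz":0,"wx":0,"wy":0,"wz":0},{"grip":80,"tx":0,"ty":-15,"tz":0,"wx":0,"wy":0,"wz":0},{"grip":80,"tx":0,"ty":-20,"tz":0,"wx":0,"wy":0,"wz":0}]'
python3 -m handwheel '[{"grip":80,"tx":0,"ty":-30,"tz":0,"wx":0,"wy":0,"wz":0},{"grip":80,"tx":0,"ty":-35,"tz":0,"wx":0,"wy":0,"wz":0},{"grip":80,"tx":0,"ty":-35,"tz":0,"wx":0,"wy":0,"wz":0},{"grip":80,"tx":0,"ty":-35,"tz":0,"wx":0,"wy":0,"wz":0},{"grip":80,"tx":0,"ty":-30,"tz":0,"wx":0,"wy":0,"wz":0},{"grip":80,"tx":0,"ty":-20,"tz":0,"wx":0,"wy":0,"wz":0},{"grip":80,"tx":0,"ty":0,"tz":0,"wx":0,"wy":0,"wz":0},{"grip":80,"tx":0,"ty":0,"tz":0,"wx":0,"wy":0,"wz":0},{"grip":80,"tx":0,"ty":0,"tz":0,"wx":0,"wy":0,"wz":0}]'
python3 - <<'E'
from h import *
w=eyes.capture("wrist"); save(w,"w40.png"); plan(400,-250,250)
hsv=cv2.cvtColor(w["pixels"],cv2.COLOR_RGB2HSV)
k=blob((hsv[:,:,1]>45)&(hsv[:,:,0]>80)&(hsv[:,:,0]<108),(150,30,420,285)); P=ray(w,k,6)[:,:2]; print("coaster",cv2.minEnclosingCircle(P.astype(np.float32)))
b=blob((hsv[:,:,1]>150)&(hsv[:,:,0]>108),(150,30,420,290)); print("head",cv2.boundingRect(b))
save({"pixels":w["pixels"][110:260,200:350]},"w40z.png",4)
E
```

```text
time_s: 38.28
eef_pos: [434.8, -109.1, 55.5]
ee_rot: [0.386, -0.387, 0.593, -0.591]
force: [1.1, 0.4, -0.4]
grip_width: 0.933
time_s: 39.03
eef_pos: [435.1, -109.2, 239.8]
ee_rot: [0.386, -0.386, 0.593, -0.592]
force: [-0.3, -0.7, -0.6]
grip_width: 0.935
t 39.08 TCP [ 435.  -109.2  239.6] jaw -23.8 wid 79.8 F [-0.7  0.2 -0.2] j6 -0.09
turn wy 0.000 rad, then t [143.  -10.5  24.7] tilt 0.12 level wx,wz [ 2.09898910e-03  6.75521203e-23 -2.05998536e-04]
coaster ((435.3421630859375, -113.78832244873047), 47.6798210144043)
head (263, 161, 27, 43)
```

View pics/w40.png

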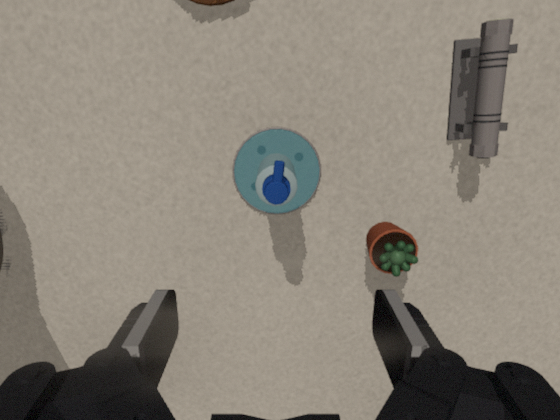

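View pics/w40z.png

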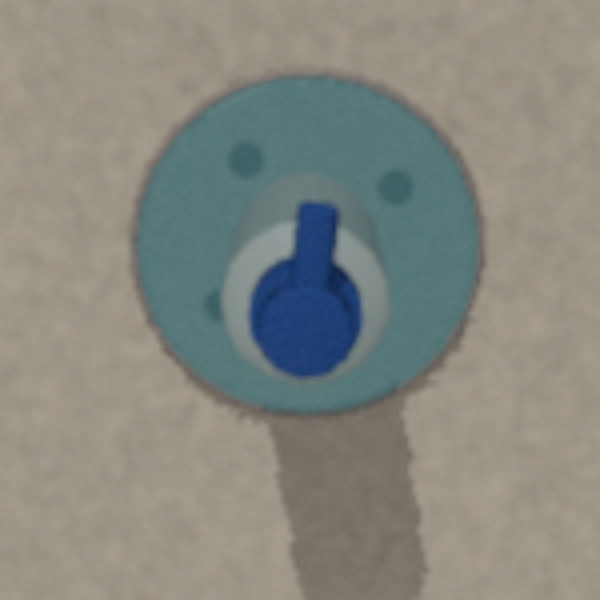

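Run:
```python
from h import *
w=eyes.capture("wrist"); s,R=rot(); c0=np.array([435.34,-113.79,6])
e=ray(w,[[276.7,153]],6)[0]; print("foot edge from coaster c (want tool x -20)",((e-c0)@R).round(1)); q=ray(w,[[276.5,184.7]],76)[0]; print("shoulder",((q-c0)@R).round(1))
for n in("top","scene"):
    c=eyes.capture(n); save(c,n+"41.png"); hsv=cv2.cvtColor(c["pixels"],cv2.COLOR_RGB2HSV); H,S,V=[hsv[:,:,i].astype(int) for i in range(3)]
    if n=="top":
        f=lambda nm,m,wn,z:print(nm,rect(ray(c,blob(m,wn),z)))
        f("tin",(S>90)&(H<20),(155,195,195,230),20); f("pot",(S>60),(350,195,390,230),50)
        f("pad",(S>90)&(H<20),(200,205,258,268),9); f("case",V<60,(200,205,258,268),34)
```

```text
foot edge from coaster c (want tool x -20) [-21.7   0.    0.2]
shoulder [ -3.4 -70.   -0.3]
tin [530.  248.6  60.3  57.1  44.6]
pot [ 508.8 -241.3   96.3   69.5   88.8]
pad [465.1 113.6 104.9 104.6  88.9]
case [458.9  99.9  77.8  62.9  76.3]
```

View pics/top41.png

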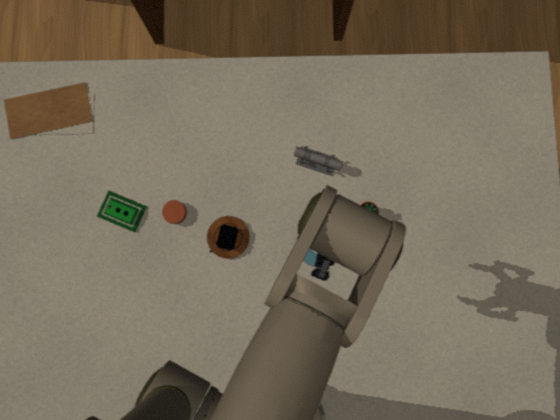

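View pics/scene41.png

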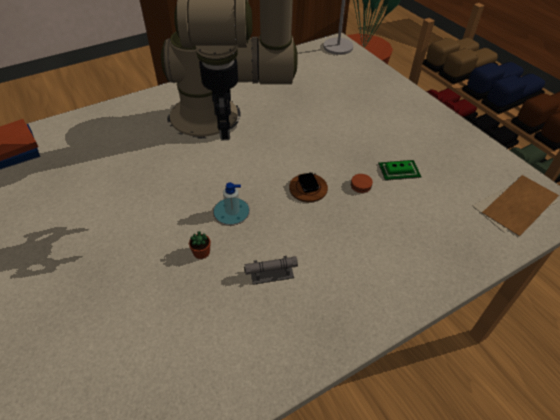

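The scene view shows all four things in place: bottle at (231,200), case at (308,184), flashlight at (272,266) and key at (400,168). The tin and succulent are unmoved, and the gripper is clear.

Run:
```python
from rig import ctrl
print(ctrl.finish_job())
```

```text
the job is handed in; nothing more can be done
None
```

I placed the case, the flashlight, the key and the bottle, in that order, each lowered until light contact, and handed the job in at about 39 s. The pictures show all four in place.

**Last checks:**

| Thing | Result |
|---|---|
| Earbuds case | Within 0.5 mm of the pad centre, flat. I assumed it started right side up; the pictures don't prove it. |
| Flashlight | In both vees, within 1 mm of midway along the cradle. |
| Car key | Buttons up, about 1–1.5 mm from the outline centre. |
| Sanitiser bottle | Upright, about 2–3 mm from the coaster centre. |
| Mint tin | Measured in the same place as at the start. |
| Succulent | Looks untouched, but the arm blocked the top camera, so the final measurement of it is not valid. |

**What went wrong on the way:** The fingertips really sit about 34 mm above the reported TCP, not at it. My first grasps on the case and the flashlight therefore closed above them. Neither moved, and I found the right depth from the pictures and by lowering in small steps.

The top camera's final measurement of the case is also not valid, because its dark mask picked up more than the case. The case result comes from the wrist view.

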